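Tip a tray of blue tube caps into the gravity feed chute

TASK

First take the capped sample tube that stands in the way in front of the cap feeder and stand it upright in the grey holding tray. Then bring the green tray of blue caps to the feeder, rest its yellow nose bar gently in the yellow seat with the tray's straight side along the guide rail, and, with the nose kept in the seat, tip it until all four caps have slid down in single file and lie flat in the chute. Finally set the empty tray flat on the bench clear of the feeder and let go; do not touch the caps with the fingers, do not force the tray against the feeder, and leave the bottle, jar and tube rack alone.

Things in the scene. Friction and masses are not known exactly. Their poses are not given: they have to be found in the camera images.
- feeder: Fixed cap feeder, aluminium base 225 x 120 x 8 mm. Origin on the bench under the middle of the chute's mouth; +x is the feed direction (downhill), about to the robot's left, z up. Behind the seat (x below -40 mm) there is only bare bench, under where the tray docks, and the guide rail beside it.
- guide_rail (a point): Middle of the guide rail's inner face, at feeder (-50, 20.5, 91) mm; axes as the feeder's. The rail is an upright steel bar on the feeder's +y side, 8 mm thick, feeder x -100 to 0 and z 72 to 110 mm, on two thin posts.
- feeder_seat (a point): Where the middle of the tray's nose bar lies when seated: feeder (-4, -40.5, 91) mm. The yellow seat ledge spans feeder x -22 to 0, y -62 to -29 mm, flat top at z = 87; a dark stop face at x = 0 rises behind it to z = 107. Seated and parallel to the feeder, the tray's straight side just meets the guide rail (0.5 mm gap).
- chute: The feeder's straight steel groove, fixed. Origin on its floor at the mouth, feeder (0, 0, 80) mm; +x runs down the groove, 22 degrees below level, z square to the floor. Mouth walls taper from 30 mm either side at x = 0 to 15 mm at x = 50; then 30 mm wide, walls 14 mm high, end stop at x = 160. Caps come to rest at about x = 147, 121, 95, 69 mm.
- tray: Green loose tray, about 0.16 kg, starts flat on the bench. Origin on its underside; +x to the nose, z up. Main floor tray x -65 to 65, y -18 to 36 mm, 3 mm thick; walls 4 mm thick, 18 mm high. The +y side (outer face y = 36 mm) is straight; the other side tapers in towards the spout. Docked, it can tip nose down about 35 degrees round the bar before the spout meets the chute.
- tray_spout (a point): Tip of the tray's spout, on its floor, at tray (85, 16, 3) mm; axes as the tray's. The spout spans tray x 65 to 85, y -4 to 36 mm, 32 mm wide inside, with no end wall: caps slide out if the nose dips more than about 8 to 12 degrees (friction varies, 0.14 to 0.20). Caps may wedge in the taper; rocking the tray frees them.
- tray_nose (a point): Middle of the tray's yellow nose bar, which sticks out to the right of the spout: a round bar of radius 4 mm along the tray's y from -36 to -10 mm, its axis at tray x = 69, z = 4 mm; the point is at tray (69, -24.5, 4) mm. Axes as the tray's.
- tray_handle (a point): Grasp place on the tray's grey rear handle, an upright block 40 mm long (tray x -105 to -65), 14 mm thick (y 2 to 16) and 60 mm high from the tray's underside; the point is at tray (-86, 9, 45) mm, 15 mm below the handle's top. Axes as the tray's.
- cap1: Blue ribbed cap, a disc 26 mm in diameter and 13 mm high, 11 g, one of four alike loose in the tray, slippery. Origin at the centre of its underside, z up through the closed top.
- cap2: Blue ribbed cap, a disc 26 mm in diameter and 13 mm high, 11 g, one of four alike loose in the tray, slippery. Origin at the centre of its underside, z up through the closed top.
- cap3: Blue ribbed cap, a disc 26 mm in diameter and 13 mm high, 11 g, one of four alike loose in the tray, slippery. Origin at the centre of its underside, z up through the closed top.
- cap4: Blue ribbed cap, a disc 26 mm in diameter and 13 mm high, 11 g, one of four alike loose in the tray, slippery. Origin at the centre of its underside, z up through the closed top.
- sample_tube: Standing capped sample tube, 115 mm high, 60 g: pale body 29 mm in diameter, blue cap 34 mm in diameter and 25 mm high on top. Origin at the centre of its foot, z up. It starts on the bench in front of the feeder's mouth, where the tray has to come.
- holding_tray: Grey open box fixed on the bench, 120 x 120 x 30 mm, walls and floor 4 mm. Origin under its centre.
- amber_bottle: Bystander: amber bottle 52 mm in diameter, 120 mm high, origin under its centre.
- white_jar: Bystander: white jar with red lid, 60 mm in diameter, 60 mm high, origin under its centre.
- tube_rack: Bystander: orange rack 70 x 150 x 40 mm with blue-capped tubes standing in it to 80 mm, origin under its centre, long side along its y.

How it is judged:
On the way, in this order (a step that is already met when the one before it is completed fails the run):
1. the sample tube stands upright in the holding tray, let go (x of sample_tube in the frame of holding_tray between -0.045 and 0.045 m and y of sample_tube in the frame of holding_tray between -0.045 and 0.045 m and height (world z) of sample_tube below 0.012 m and angle between sample_tube's own z axis and vertical below 0.15 rad and contact force between sample_tube and the fingers below 0.1 N), for 0.2 s.
2. the tray's nose bar rests in the feeder's seat (touching the feeder, within 10 mm of the seated point, and square to it within 0.12 rad) (angle between the y axis of tray and the y axis of feeder, either way round below 0.12 rad and distance between tray_nose and feeder_seat below 0.01 m and contact force between tray and feeder above 0.3 N), for 0.2 s.
3. with the nose still within 12 mm of the seat and the tray tipped more than 0.2 rad, all four caps lie flat in the chute (x of cap1 in the frame of chute between 0.045 and 0.155 m and y of cap1 in the frame of chute between -0.006 and 0.006 m and z of cap1 in the frame of chute between -0.004 and 0.005 m and angle between the z axis of each of cap1, cap2, cap3, cap4 and the z axis of chute, either way round below 0.2 rad and x of cap2 in the frame of chute between 0.045 and 0.155 m and y of cap2 in the frame of chute between -0.006 and 0.006 m and z of cap2 in the frame of chute between -0.004 and 0.005 m and x of cap3 in the frame of chute between 0.045 and 0.155 m and y of cap3 in the frame of chute between -0.006 and 0.006 m and z of cap3 in the frame of chute between -0.004 and 0.005 m and x of cap4 in the frame of chute between 0.045 and 0.155 m and y of cap4 in the frame of chute between -0.006 and 0.006 m and z of cap4 in the frame of chute between -0.004 and 0.005 m and distance between tray_nose and feeder_seat below 0.012 m and angle between tray's own z axis and vertical above 0.2 rad), for 0.2 s.
At the end, for the whole second after the job is handed in: All four caps rest flat in single file in the groove (chute x 45 to 155 mm, within 6 mm of its centre line, 5 mm of its floor, 0.2 rad); the empty tray lies still and flat on the bench (5 mm, 0.05 rad) off the feeder; the sample tube stands upright (0.15 rad) in the holding tray (x of cap1 in the frame of chute between 0.045 and 0.155 m and y of cap1 in the frame of chute between -0.006 and 0.006 m and z of cap1 in the frame of chute between -0.004 and 0.005 m and angle between the z axis of each of cap1, cap2, cap3, cap4 and the z axis of chute, either way round below 0.2 rad and x of cap2 in the frame of chute between 0.045 and 0.155 m and y of cap2 in the frame of chute between -0.006 and 0.006 m and z of cap2 in the frame of chute between -0.004 and 0.005 m and x of cap3 in the frame of chute between 0.045 and 0.155 m and y of cap3 in the frame of chute between -0.006 and 0.006 m and z of cap3 in the frame of chute between -0.004 and 0.005 m and x of cap4 in the frame of chute between 0.045 and 0.155 m and y of cap4 in the frame of chute between -0.006 and 0.006 m and z of cap4 in the frame of chute between -0.004 and 0.005 m and linear speed of each of cap1, cap2, cap3, cap4, tray below 0.02 m/s and x of sample_tube in the frame of holding_tray between -0.045 and 0.045 m and y of sample_tube in the frame of holding_tray between -0.045 and 0.045 m and height (world z) of sample_tube below 0.012 m and angle between sample_tube's own z axis and vertical below 0.15 rad and height (world z) of tray below 0.005 m and angle between tray's own z axis and vertical below 0.05 rad and contact force between tray and feeder below 0.05 N); the robot touches nothing.
It fails at once if a finger presses on a cap (contact force between any of cap1, cap2, cap3, cap4 and the fingers above 0.5 N).
It fails at once if the tray is forced against the feeder (over 30 N) (contact force between tray and feeder above 30 N).
It fails at once if the amber bottle is moved over 30 mm or tipped (distance of amber_bottle from where it was at the start of the episode above 0.03 m or angle between amber_bottle's own z axis and vertical above 0.3 rad).
It fails at once if the white jar is moved over 30 mm or tipped (distance of white_jar from where it was at the start of the episode above 0.03 m or angle between white_jar's own z axis and vertical above 0.3 rad).
It fails at once if the tube rack is moved over 30 mm or tipped (distance of tube_rack from where it was at the start of the episode above 0.03 m or angle between tube_rack's own z axis and vertical above 0.3 rad).
It also fails if it takes over 72 s, if anything falls off the work surface, if the arm or the gripper's body presses on something with over 40 N, if the wrist force passes 120 N, or if a joint passes its speed limit or range.

ROBOT

A 7-joint arm with a two-finger parallel gripper is mounted at the origin on the work surface. World frame = base frame: x ahead of the robot, y to its left, z up, the work surface at z = 0. Lengths are in m, angles in rad, forces in N, time in s.
With the tool pointing down it reaches from about 0.425 to 0.925 m from the base axis. Payload 6.8 kg.
Tool frame: the origin (TCP) lies at the very end of the fingers, on their centre line; the grasp point (between the pads) lies 19 mm behind it; x points along the fingers, y is the direction in which the jaws open and shut, and the axes are right-handed (so a half turn about x gives the same grasp; the last joint's range is limited). The gripper opens to 85 mm and grips with 20 to 120 N. Pads are 22 mm wide; open, the fingers measure 114 mm over their backs; the gripper's body (76 mm by 85 mm) begins 54 mm behind the grasp point. The pads swing forward as they close: fully open they stand 13 mm farther back than shut.
Start: joints at [-1.408, 0.477, 0.022, 1.555, -0.011, 1.109, -0.083], TCP at [0.181, 0.65, 0.231] pointing down, gripper open.
Joint ranges: [-2.96, 2.96], [-0.34, 2.1], [-1.41, 1.46], [0.24, 2.44], [-1.37, 4.51], [0.17, 1.92], [-2.96, 2.96]. Speed limits (rad/s): [2.39, 2.39, 3.14, 3.14, 3.14, 3.14, 3.14].

INTERFACE

Orientations are given as a rotation vector (axis times angle).
In Python, from bench import get_obs, grab_frame, camera_info, hand_in gives the robot as it stands.
- The arm moves only by the tool apply_moves, never from a script. Its argument "series" is text: rows parted by semicolons, each of 7 numbers parted by spaces: the turn, a rotation vector about the tool's x, y, z in rad, then the shift along the tool's x, y, z in m, then the opening, from 0 (shut) to 1 (fully open). In form: wx wy wz tx ty tz hand; .... A call has 1 to 12 rows; each row is the pose to reach, as a shift and turn from the pose commanded when the call began, along the tool's axes at that moment; what a row does not reach only later rows make up. A row lasts 1/8 s, in which the tool goes at most 62.5 mm and 10.7 degrees, less where a joint would pass 70% of its speed; a pose out of reach is approached as far as the arm can. A call with a gripper value outside its range is refused whole. The fingers move at their own pace and stop on an object; "force" is the grip in N (left out, the last holds). Time passes only in rows, so rows that repeat a pose let the fingers close. It gives the time, the measured TCP pose, the force and the opening at its end, in the units of the state.
- get_obs(): the state, without advancing time (a new reading comes with each control period).
- grab_frame(name): name is "side" or "top" or "wrist"; returns the picture (480x640x3 uint8, blue, green, red); there is no depth.
- camera_info(name): a dict with "fov_y" (degrees; the focal length in pixels is half the picture's height over the tangent of half this angle, whatever the lens; pixels are square), "cx", "cy" (the principal point, pixels), "rvec" (rotation vector, rad) and "tvec" (3), from world to camera coordinates, as OpenCV has them. Camera axes: x right, y down, z forward; pixel columns grow to the right and rows downward; lengths in m; the calibration is good to about 2 mm. The wrist camera is an equidistant fisheye: a pixel r from the principal point sees the ray r / f radians off the axis. A picture is of the moment at which its call begins: read the wrist's pose just before it. camera_info takes no time and is no camera call; for the wrist camera it gives the pose at the moment of the call.
- hand_in(): hands the job in, once; it reports no verdict.
The state is a dict: "clock": time; "joints": joint angles; "qvel": joint speeds; "tau": joint torques, N m; "tcp_pos": TCP position; "orientation": TCP orientation; "contact_force": force on the tool from outside, world axes, zero at the start; "moment": the same for the moment, N m; "grip_width": finger opening in m.
Only numpy, scipy, OpenCV 4.12 (cv2) and the standard library are available. Lean on these libraries where they do the work, as an engineer would, in place of code of your own. Each camera call takes 0.05 s, during which the arm holds its last target.

## Working session

There is one attempt and no reset: what is moved stays moved. The work goes in short steps, Python scripts to look and compute and a tool call to move; the robot and the scene stay as the last step left them, time stands still between calls to the robot, and variables do not carry over. Pictures are saved under pics/ and viewed, and the job is handed in when it is done.

Besides the shell and the picture viewer there is one more tool, called after ">>>" as name(argument=value, ...) on one line, values as JSON. apply_moves: Moves the arm, as the interface text tells. Its arguments: {"type":"object","properties":{"series":{"type":"string"},"force":{"type":"number"}},"required":["series"]}

```bash
ls; mkdir -p pics; python3 - <<'E'
from bench import *
import cv2
print(get_obs())
for n in ("side","top","wrist"):
    print(n,camera_info(n)); cv2.imwrite(f"pics/{n}0.png",grab_frame(n))
E
```

```text
pics
{'clock': 0.0, 'joints': array([-1.40812323,  0.47779851,  0.02234308,  1.55646245, -0.01146746,
        1.10927835, -0.0830875 ]), 'qvel': array([-8.41900757e-04,  3.44854345e-05, -1.35218321e-03, -2.12659955e-03,
        1.54499464e-03,  1.50349694e-03,  1.13913846e-03]), 'tau': array([ 5.04474392e-04, -5.96449149e+01,  1.60835255e+00, -2.81198180e+01,
        1.25821255e-02,  9.51063121e-03,  1.32528578e-05]), 'tcp_pos': array([0.18041417, 0.6498296 , 0.23032221]), 'orientation': array([ 0.21108352,  1.56040904, -0.2139443 ]), 'contact_force': array([-0.21320108,  0.42696558, -0.93046696]), 'moment': array([ 0.01869252, -0.00596588, -0.00650759]), 'grip_width': 0.0853379958169034}
side {'fov_y': 47.205940462680864, 'cx': 324.54670899459586, 'cy': 237.77529432245223, 'rvec': array([ 2.24895856, -0.19712057,  0.12143866]), 'tvec': array([-0.59654707,  0.12364657,  1.09727329])}
top {'fov_y': 43.53970279523961, 'cx': 319.32991121394355, 'cy': 236.91127524220198, 'rvec': array([ 2.14454841, -2.12897139,  0.20585858]), 'tvec': array([-0.02485769,  0.6040507 ,  1.26455882])}
wrist {'fov_y': 65.70646984690485, 'cx': 323.70952639259013, 'cy': 240.460968997675, 'rvec': array([-2.27837881, -1.7333107 , -0.28683178]), 'tvec': array([-0.67409924, -0.0419811 ,  0.38199262])}
```

View pics/side0.png

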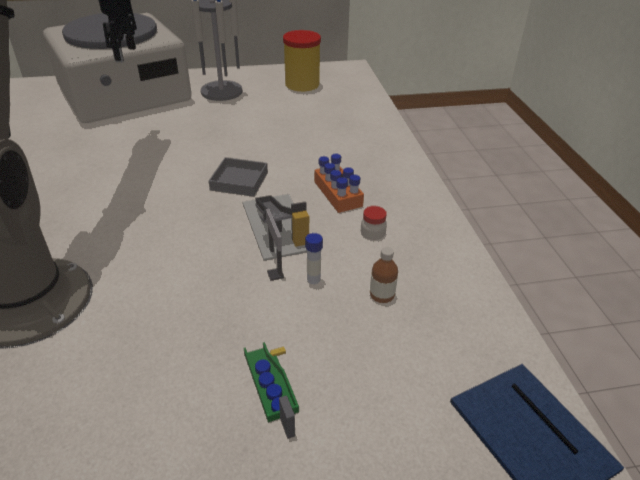

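View pics/top0.png

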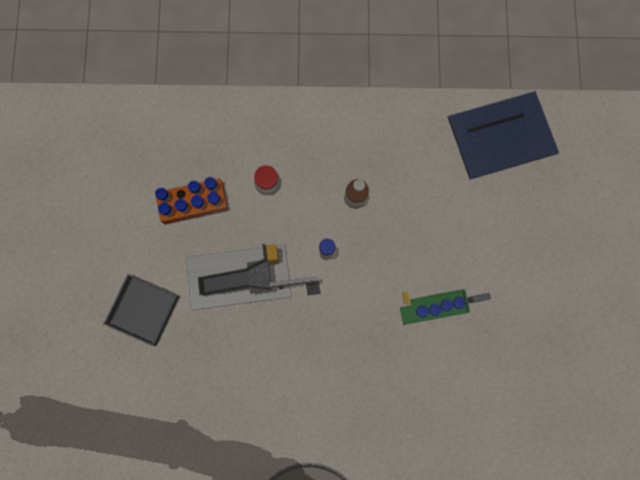

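View pics/wrist0.png

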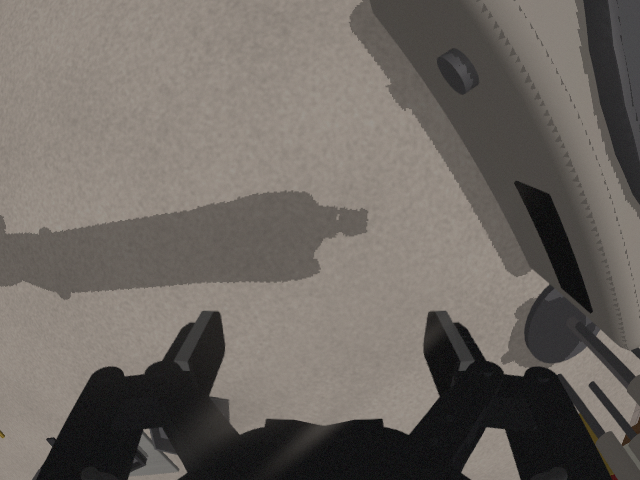

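```bash
cat > h.py <<'E'
import numpy as np, cv2
from bench import *
from scipy.spatial.transform import Rotation as Ro
def f_of(c): return 240/np.tan(np.radians(c['fov_y'])/2)
def ray(c,px,fish=False):
    f=f_of(c); R=Ro.from_rotvec(c['rvec']).as_matrix(); t=np.asarray(c['tvec'])
    d=np.array([(px[0]-c['cx'])/f,(px[1]-c['cy'])/f])
    if fish:
        r=np.hypot(*d); v=np.array([*(d*(np.sin(r)/r if r>1e-9 else 1)),np.cos(r)])
    else: v=np.array([d[0],d[1],1.])
    return -R.T@t, R.T@v/np.linalg.norm(v)
def onz(c,px,z,fish=False):
    o,d=ray(c,px,fish); return o+d*(z-o[2])/d[2]
def two(c1,p1,f1,c2,p2,f2):
    o1,d1=ray(c1,p1,f1);o2,d2=ray(c2,p2,f2)
    A=np.c_[d1,-d2]; s=np.linalg.lstsq(A,o2-o1,rcond=None)[0]
    a=o1+s[0]*d1;b=o2+s[1]*d2
    return (a+b)/2,np.linalg.norm(a-b)
def proj(c,P,fish=False):
    R=Ro.from_rotvec(c['rvec']).as_matrix(); p=R@np.asarray(P)+c['tvec']; f=f_of(c)
    if fish:
        r=np.hypot(p[0],p[1]); th=np.arctan2(r,p[2]); return np.array([c['cx']+f*th*p[0]/r,c['cy']+f*th*p[1]/r])
    return np.array([c['cx']+f*p[0]/p[2],c['cy']+f*p[1]/p[2]])
def mask(im,lo,hi):
    return cv2.inRange(cv2.cvtColor(im,cv2.COLOR_BGR2HSV),np.array(lo),np.array(hi))
def blobs(m,amin=15):
    n,l,s,ce=cv2.connectedComponentsWithStats(m)
    return [(s[i][4],ce[i],s[i][:4]) for i in range(1,n) if s[i][4]>=amin]
E
python3 - <<'E'
from h import *
im=cv2.imread("pics/top0.png"); 
cv2.imwrite("pics/t_a.png",cv2.resize(im[220:350,90:350],None,fx=3,fy=3,interpolation=cv2.INTER_CUBIC))
cv2.imwrite("pics/t_b.png",cv2.resize(im[270:340,380:510],None,fx=6,fy=6,interpolation=cv2.INTER_CUBIC))
s=cv2.imread("pics/side0.png")
cv2.imwrite("pics/s_a.png",cv2.resize(s[140:300,190:410],None,fx=3.5,fy=3.5,interpolation=cv2.INTER_CUBIC))
R=Ro.from_rotvec(get_obs()['orientation']).as_matrix(); print(R.round(3))
c=camera_info('top')
for n,lo,hi in [('blue',(110,120,50),(130,255,255)),('green',(45,100,30),(85,255,255)),('yellow',(15,120,80),(30,255,255)),('orange',(3,150,80),(14,255,255))]:
    for a,ce,bb in blobs(mask(im,lo,hi)): print(n,a,ce.round(1),bb,onz(c,ce,0.0).round(3),onz(c,ce,0.115).round(4))
E
```

```text
[[-0.     0.267  0.964]
 [-0.001  0.964 -0.267]
 [-1.    -0.001  0.   ]]
blue 103 [210. 183.] [205 178  11  11] [0.738 0.232 0.   ] [0.7071 0.2126 0.115 ]
blue 106 [193.8 186.5] [188 181  12  12] [0.729 0.269 0.   ] [0.699  0.2464 0.115 ]
blue 105 [161.3 193.5] [156 188  12  12] [0.712 0.343 0.   ] [0.6833 0.314  0.115 ]
blue 107 [213.  197.5] [208 192  11  12] [0.704 0.224 0.   ] [0.6756 0.2051 0.115 ]
blue 110 [196.8 201.1] [191 195  12  13] [0.695 0.261 0.   ] [0.6676 0.2389 0.115 ]
blue 109 [180.5 204.7] [175 199  12  12] [0.686 0.298 0.   ] [0.6593 0.2726 0.115 ]
blue 111 [164.2 208.3] [159 202  12  13] [0.677 0.335 0.   ] [0.6513 0.3062 0.115 ]
blue 174 [326.8 246.4] [320 239  15  15] [ 0.592 -0.038  0.   ] [ 0.5733 -0.0351  0.115 ]
blue 103 [459.2 302.4] [454 297  12  12] [ 0.467 -0.337  0.   ] [ 0.4589 -0.3081  0.115 ]
blue 99 [446.8 304.9] [442 300  11  11] [ 0.461 -0.309  0.   ] [ 0.4537 -0.2824  0.115 ]
blue 100 [435.  309.3] [430 304  11  12] [ 0.451 -0.282  0.   ] [ 0.4444 -0.2577  0.115 ]
blue 101 [422.3 311. ] [417 306  12  11] [ 0.447 -0.253  0.   ] [ 0.4409 -0.2315  0.115 ]
green 756 [429.8 306.7] [401 291  68  33] [ 0.457 -0.27   0.   ] [ 0.4497 -0.2471  0.115 ]
yellow 168 [271.4 252.4] [266 245  12  16] [0.577 0.087 0.   ] [0.5597 0.0798 0.115 ]
yellow 63 [406.3 297.9] [403 292   8  14] [ 0.476 -0.218  0.   ] [ 0.4674 -0.1992  0.115 ]
orange 867 [193.5 201.8] [160 179  67  43] [0.693 0.268 0.   ] [0.666  0.2456 0.115 ]
orange 17 [158.5 201.3] [157 199   5   6] [0.694 0.349 0.   ] [0.6663 0.3189 0.115 ]
```

```bash
sleep 0
```

```text
(no output)
```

View pics/t_a.png

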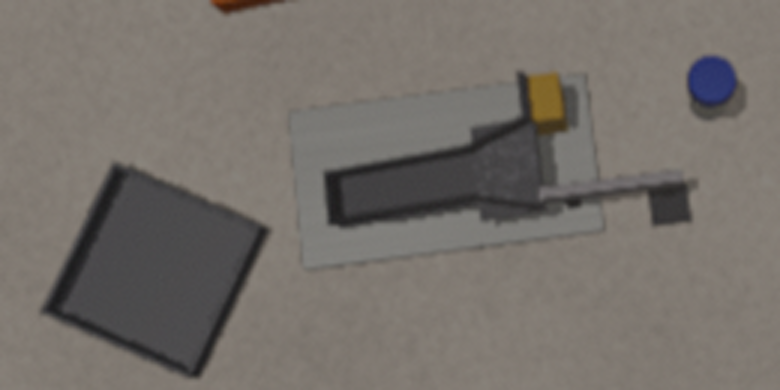

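View pics/t_b.png

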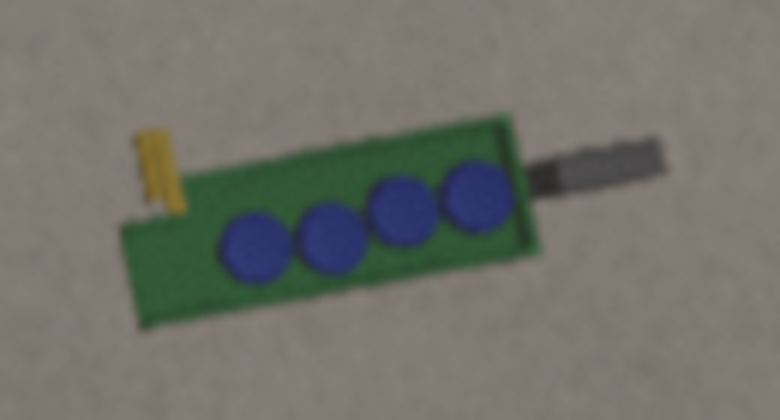

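View pics/s_a.png

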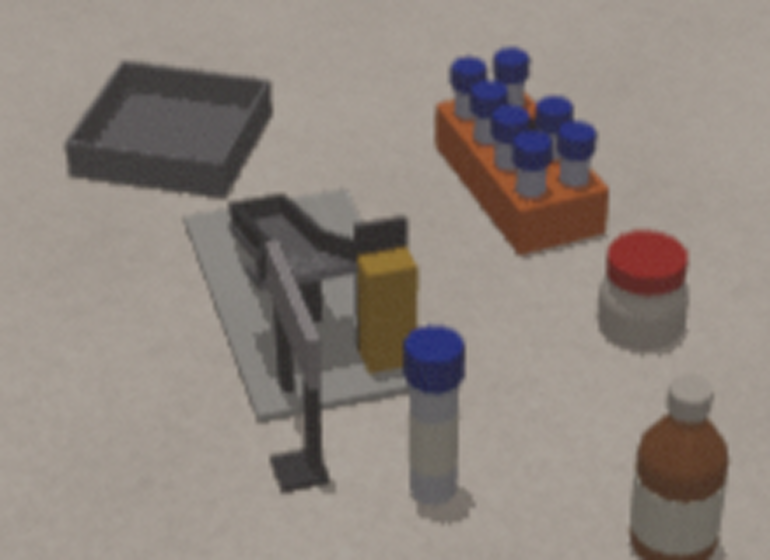

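```bash
python3 - <<'E'
from h import *
c=camera_info('top')
def U(p,s,ox,oy): return ((p[0]+.5)/s-.5+ox,(p[1]+.5)/s-.5+oy)
print('base')
B=[onz(c,U(p,3,90,220),0.008) for p in [(289,112),(586,72),(604,231),(304,268)]]
for p in B: print(p.round(4))
B=np.array(B)[:,:2]
print(np.linalg.norm(np.roll(B,-1,0)-B,axis=1))
# feeder coords expected: (185,-60),(-40,-60),(-40,60),(185,60)
M=np.array([(185,-60),(-40,-60),(-40,60),(185,60)])/1000
def fit2(M,W):
    mc=M.mean(0);wc=W.mean(0);H=(M-mc).T@(W-wc);a=np.arctan2(H[0,1]-H[1,0],H[0,0]+H[1,1])
    R=np.array([[np.cos(a),-np.sin(a)],[np.sin(a),np.cos(a)]]);return R,wc-R@mc,a
R,t,a=fit2(M,B);print('feeder',t,a,np.degrees(a),(B-(M@R.T+t)).round(4))
for n,P in dict(seat=[-.011,-.0455,.087],railA=[-.1,.0245,.11],railB=[0,.0245,.11],s1=[-.022,-.062,.087],s2=[-.022,-.029,.087],s3=[0,-.029,.107],s4=[0,-.062,.107]).items():
    w=[*(R@P[:2]+t),P[2]];u=proj(c,w);print(n,np.round(w,4),u.round(1),'crop',((u-[90,220]+.5)*3-.5).round(1))
print('holding rim z=.03')
H=np.array([onz(c,U(p,3,90,220),0.03)[:2] for p in [(116,164),(270,232),(196,377),(43,311)]])
print(H.round(4),H.mean(0),np.linalg.norm(np.roll(H,-1,0)-H,axis=1))
print('tray')
T={'noseleft_low':((141,328),.018,(.085,.036)),'rear_low':((540,250),.018,(-.065,.036)),'rear_hi':((510,114),.018,(-.065,-.018)),'nose_hi':((122,226),.018,(.085,-.004))}
MM=[];WW=[]
for k,(p,z,m) in T.items():
    w=onz(c,U(p,6,380,270),z);print(k,w.round(4));MM.append(m);WW.append(w[:2])
R2,t2,a2=fit2(np.array(MM),np.array(WW));print('tray',t2,a2,np.degrees(a2),(np.array(WW)-(np.array(MM)@R2.T+t2)).round(4))
print('handle xy',R2@[-.086,.009]+t2)
for n,P in dict(hA=[-.105,.009,.06],hB=[-.065,.009,.06],n=[.069,-.0245,.004]).items():
    w=[*(R2@P[:2]+t2),P[2]];u=proj(c,w);print(n,np.round(w,4),'crop',((u-[380,270]+.5)*6-.5).round(1))
E
```

```text
base
[0.5638 0.2783 0.008 ]
[0.5961 0.0564 0.008 ]
[0.4765 0.0412 0.008 ]
[0.4476 0.2621 0.008 ]
[0.22422636 0.12057906 0.22280963 0.11727182]
feeder [0.53083851 0.08769385] 1.7069600878872278 97.80160883321822 [[-0.0014 -0.0008]
 [ 0.0004  0.0002]
 [-0.0004  0.0013]
 [ 0.0014 -0.0007]]
seat [0.5774 0.083  0.087 ] [270.9 246.1] crop [543.8  79.4]
railA [ 0.5201 -0.0147  0.11  ] [316.8 272. ] crop [681.4 157. ]
railB [0.5066 0.0844 0.11  ] [268.9 278.2] crop [537.6 175.5]
s1 [0.5953 0.0743 0.087 ] [275.2 237.9] crop [556.5  54.7]
s2 [0.5626 0.0698 0.087 ] [277.  253.1] crop [561.9 100.3]
s3 [0.5596 0.0916 0.107 ] [266. 253.] crop [529. 100.]
s4 [0.5923 0.0961 0.107 ] [264.2 237.6] crop [523.6  53.7]
holding rim z=.03
[[0.5212 0.3983]
 [0.4723 0.2836]
 [0.3681 0.3318]
 [0.4143 0.4441]] [0.44399293 0.36445068] [0.12461424 0.11479274 0.12152257 0.11631622]
tray
noseleft_low [ 0.4169 -0.2066  0.018 ]
rear_low [ 0.4463 -0.3547  0.018 ]
rear_hi [ 0.4964 -0.3454  0.018 ]
nose_hi [ 0.4541 -0.2002  0.018 ]
tray [ 0.46758583 -0.2841383 ] 1.7629366097992931 101.00882729060115 [[ 0.0008  0.001 ]
 [ 0.0016  0.0001]
 [-0.0012 -0.0009]
 [-0.0012 -0.0003]]
handle xy [ 0.47517402 -0.37027435]
hA [ 0.4788 -0.3889  0.06  ] crop [662.3 153.4]
hB [ 0.4712 -0.3497  0.06  ] crop [554.3 173.9]
n [ 0.4785 -0.2117  0.004 ] crop [146.  162.8]
```

```bash
cat >> h.py <<'E'
def dev(P,rv_or_R=None):
    "world target TCP pose -> row numbers from current measured pose"
    o=get_obs(); R=Ro.from_rotvec(o['orientation']); d=R.inv().apply(np.asarray(P)-o['tcp_pos'])
    if rv_or_R is None: w=np.zeros(3)
    else: w=(R.inv()*rv_or_R).as_rotvec()
    return np.r_[w,d].round(4)
def Rtool(xd,yd):
    xd=np.asarray(xd,float);xd/=np.linalg.norm(xd);yd=np.asarray(yd,float);yd-=xd*(yd@xd);yd/=np.linalg.norm(yd)
    return Ro.from_matrix(np.c_[xd,yd,np.cross(xd,yd)])
E
python3 - <<'E'
from h import *
o=get_obs();R=Ro.from_rotvec(o['orientation'])
c=camera_info('wrist');C=ray(c,(c['cx'],c['cy']),True)
print(C, R.inv().apply(C[0]-o['tcp_pos']),R.inv().apply(C[1]))
c=camera_info('top');print(ray(c,(c['cx'],c['cy'])))
c=camera_info('side');print(ray(c,(c['cx'],c['cy'])))
s=cv2.imread("pics/side0.png");cs=c;ct=camera_info('top')
for a,ce,bb in blobs(mask(s,(110,120,40),(130,255,255))): print(a,ce.round(1),bb)
print(two(ct,(326.8,246.4),0,cs,(314.,243.),0))
print(dev((0.5733,-0.0351,0.2)),dev((.444,.3645,.2)))
E
```

```text
(array([0.09896286, 0.67305607, 0.37344149]), array([ 0.3126946 , -0.08876433, -0.94569709])) [-0.14291399  0.00025088 -0.08466991] [ 9.45730582e-01 -5.46379272e-04  3.24951333e-01]
(array([3.73549292e-01, 9.59372484e-05, 1.35094970e+00]), array([ 0.17501171, -0.01559133, -0.98444289]))
(array([ 0.42900428, -0.86558935,  0.80117162]), array([ 0.15468596,  0.75949621, -0.63185264]))
31 [335.6 156.5] [332 154   8   6]
35 [323.6 158.9] [320 157   8   5]
53 [329.  165.5] [323 163  12   6]
42 [348.  170.5] [344 168   9   6]
52 [335.  172.9] [330 170  11   7]
52 [354.2 177.6] [350 174  10   9]
63 [341.4 180. ] [336 177  11   7]
145 [313.6 239. ] [306 234  16  14]
619 [268.6 382.9] [255 360  27  51]
(array([ 0.57631223, -0.03561698,  0.09991047]), np.float64(0.0010750958672704487))
[ 0.      0.      0.      0.0314 -0.555   0.5618] [ 0.      0.      0.      0.0309 -0.2045  0.3303]
```

>>> apply_moves(series="0 0 0 -0.03 -0.44 0.54 1;0 0 0 -0.03 -0.44 0.54 1;0 0 0 -0.03 -0.44 0.54 1;0 0 0 -0.03 -0.44 0.54 1;0 0 0 -0.03 -0.44 0.54 1;0 0 0 -0.03 -0.44 0.54 1;0 0 0 -0.03 -0.44 0.54 1;0 0 0 -0.03 -0.44 0.54 1;0 0 0 -0.03 -0.44 0.54 1;0 0 0 -0.03 -0.44 0.54 1;0 0 0 -0.03 -0.44 0.54 1;0 0 0 -0.03 -0.44 0.54 1")

```text
clock: 1.65
tcp_pos: [0.585, 0.0763, 0.2614]
orientation: [0.217, 1.558, -0.22]
contact_force: [-0.2, 1.0, -0.3]
grip_width: 0.0856
```

```bash
python3 - <<'E'
from h import *
import json
def snap(n):
    c=camera_info('wrist'); im=grab_frame('wrist'); cv2.imwrite(f'pics/{n}.png',im)
    json.dump({k:(v.tolist() if hasattr(v,'tolist') else v) for k,v in c.items()},open(f'pics/{n}.json','w'))
snap('w1'); print(get_obs()['joints'],get_obs()['qvel'].max())
E
cat >> h.py <<'E'
import json
def snap(n,cam='wrist'):
    c=camera_info(cam); im=grab_frame(cam); cv2.imwrite(f'pics/{n}.png',im)
    json.dump({k:(v.tolist() if hasattr(v,'tolist') else v) for k,v in c.items()},open(f'pics/{n}.json','w')); return c,im
def load(n): return json.load(open(f'pics/{n}.json')),cv2.imread(f'pics/{n}.png')
E
```

```text
[-0.50685866  0.31678156  0.33910438  1.75076057 -0.11505521  1.09349105
  1.16362267] 0.029321919970112027
```

View pics/w1.png

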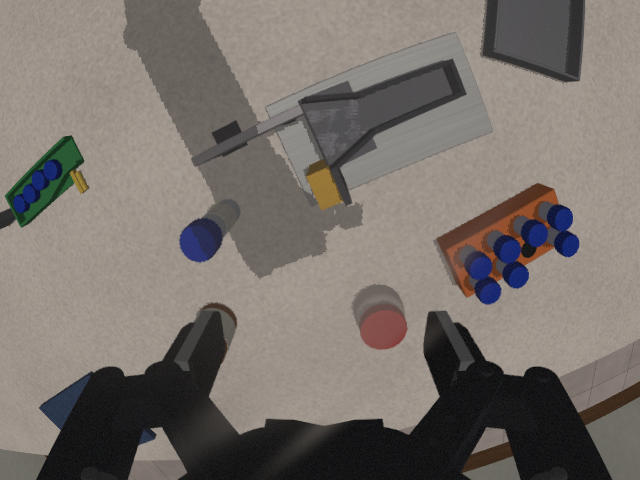

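```bash
python3 - <<'E'
from h import *
c,im=load('w1')
cv2.imwrite('pics/w1a.png',cv2.resize(im[80:220,180:380],None,fx=4,fy=4,interpolation=cv2.INTER_CUBIC))
E
```

```text
(no output)
```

View pics/w1a.png

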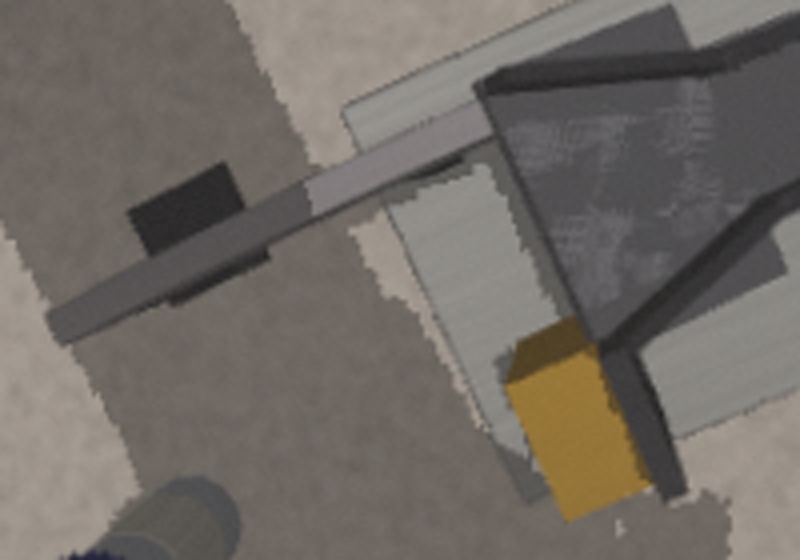

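```bash
cat >> h.py <<'E'
def fit2(M,W):
    M=np.asarray(M);W=np.asarray(W)
    mc=M.mean(0);wc=W.mean(0);H=(M-mc).T@(W-wc);a=np.arctan2(H[0,1]-H[1,0],H[0,0]+H[1,1])
    R=np.array([[np.cos(a),-np.sin(a)],[np.sin(a),np.cos(a)]]);t=wc-R@mc
    return R,t,a,(W-(M@R.T+t))
def U(p,s,ox,oy): return ((p[0]+.5)/s-.5+ox,(p[1]+.5)/s-.5+oy)
E
python3 - <<'E'
from h import *
c,im=load('w1')
pts=[((505,384),(-22,-29,87)),((569,522),(-22,-62,87)),((653,486),(0,-62,87)),((598,346),(0,-29,87)),
((48,318),(-100,28.5,110)),((65,346),(-100,20.5,110)),((495,135),(0,20.5,110))]
M=[np.array(m[:2])/1000 for _,m in pts]
W=[onz(c,U(p,4,180,80),m[2]/1000,True)[:2] for p,m in pts]
R,t,a,r=fit2(M,W);print(t.round(4),np.degrees(a),(r*1000).round(1).tolist())
Fr=lambda P:np.r_[R@np.array(P[:2])/1000+t,P[2]/1000]
# residuals in feeder axes
print((r@R*1000).round(1).tolist())
ct,imt=load('w1') if 0 else (camera_info('top'),None)
for n,P in dict(seat1=(-22,-62,87),seat2=(-22,-29,87),railA=(-100,24.5,110),railB=(0,24.5,110)).items():
    u=proj(ct,Fr(P));print(n,((u-[90,220]+.5)*3-.5).round(0))
# base corners in feeder frame from wrist
for p in [(340,112)]: 
    w=onz(c,U(p,4,180,80),.008,True)[:2];print('base corner feeder',((w-t)@R*1000).round(1))
for p in [(457,33),(492,131)]:
    w=onz(c,p,.008,True)[:2];print('base corner feeder',((w-t)@R*1000).round(1))
b=[(a_,ce,bb) for a_,ce,bb in blobs(mask(im,(110,120,40),(130,255,255)),300)]
for x in b: print(x)
E
```

```text
[0.5167 0.0885] 97.77463417805829 [[-0.7, 0.1], [-0.0, 0.4], [0.1, -1.5], [-0.2, -0.2], [1.0, 0.7], [-0.2, 1.2], [-0.1, -0.7]]
[[0.2, 0.7], [0.4, -0.0], [-1.5, 0.1], [-0.2, 0.2], [0.6, -1.1], [1.2, -0.0], [-0.7, 0.2]]
seat1 [555.  74.]
seat2 [560. 120.]
railA [680. 177.]
railB [536. 196.]
base corner feeder [-40.1  47. ]
base corner feeder [184.9  46. ]
base corner feeder [182.8 -70.2]
(np.int32(1009), array([ 37.14866204, 184.99603568]), array([ 13, 159,  49,  54], dtype=int32))
(np.int32(997), array([562.80942828, 229.92477432]), array([547, 205,  32,  52], dtype=int32))
(np.int32(551), array([534.03811252, 232.9292196 ]), array([521, 220,  27,  27], dtype=int32))
(np.int32(928), array([196.52262931, 243.35560345]), array([180, 226,  35,  36], dtype=int32))
(np.int32(1068), array([510.83333333, 261.03651685]), array([494, 235,  35,  53], dtype=int32))
(np.int32(929), array([484.2949408 , 280.14208827]), array([469, 255,  32,  49], dtype=int32))
```

```bash
python3 - <<'E'
from h import *
c,im=load('w1')
cv2.imwrite('pics/w1b.png',cv2.resize(im[190:270,160:260],None,fx=6,fy=6,interpolation=cv2.INTER_CUBIC))
b=max(cv2.findContours(mask(im[190:290,160:260],(110,120,40),(130,255,255)),0,1)[0],key=cv2.contourArea)
print(cv2.minEnclosingCircle(b))
for p in [(199,241),(196.5,243.4)]: print(onz(c,p,.115,True),onz(c,p,.103,True))
print(dev((.575,-.0355,.16)))
E
```

```text
((37.0, 53.0), 18.868061065673828)
[ 0.57056326 -0.03089709  0.115     ] [ 0.5733459 -0.0363382  0.103    ]
[ 0.57195965 -0.03397628  0.115     ] [ 0.57480023 -0.03954517  0.103     ]
[ 0.      0.      0.      0.1014 -0.1116  0.0217]
```

View pics/w1b.png

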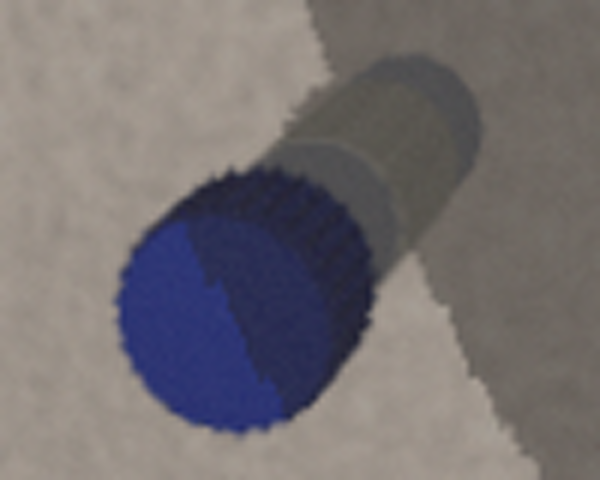

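>>> apply_moves(series="0 0 0 0.03 -0.06 0.019 1;0 0 0 0.07 -0.111 0.019 1;0 0 0 0.09 -0.111 0.019 1;0 0 0 0.13 -0.111 0.019 1;0 0 0 0.17 -0.111 0.019 1;0 0 0 0.178 -0.111 0.019 1;0 0 0 0.178 -0.111 0.019 1;0 0 0 0.178 -0.111 0.019 0;0 0 0 0.178 -0.111 0.019 0;0 0 0 0.178 -0.111 0.019 0;0 0 0 0.178 -0.111 0.019 0", force=40)

```text
clock: 3.08
tcp_pos: [0.5725, -0.0306, 0.0842]
orientation: [0.213, 1.559, -0.213]
contact_force: [-0.9, -0.7, 6.5]
grip_width: 0.0326
```

```bash
python3 - <<'E'
from h import *
o=get_obs();print(o['clock'],o['tcp_pos'],o['grip_width'],o['contact_force'],o['joints'])
snap('w2')
# holding tray: inspect top picture walls
E
```

```text
3.075 [ 0.57249909 -0.03059601  0.08420942] 0.03261400329722646 [-0.86260609 -0.7317927   6.52121322] [-0.29586113  0.50910263  0.31204499  1.94108027 -0.22752981  0.72343524
  1.44972849]
```

View pics/w2.png

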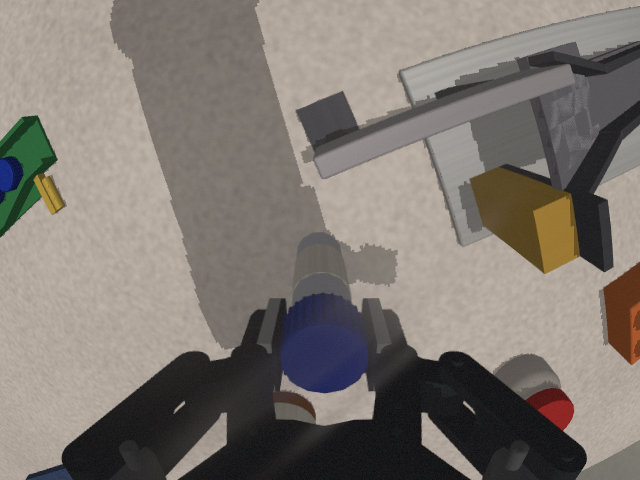

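>>> apply_moves(series="0 0 0 -0.05 0 0 0;0 0 0 -0.1 0 0 0;0 0 0 -0.14 0.02 -0.013 0;0 0 0 -0.14 0.06 -0.04 0;0 0 0 -0.14 0.11 -0.073 0;0 0 0 -0.14 0.16 -0.106 0;0 0 0 -0.14 0.21 -0.139 0;0 0 0 -0.14 0.26 -0.172 0;0 0 0 -0.14 0.305 -0.202 0;0 0 0 -0.14 0.335 -0.222 0;0 0 0 -0.14 0.347 -0.229 0;0 0 0 -0.14 0.347 -0.229 0")

```text
clock: 4.62
tcp_pos: [0.4439, 0.3654, 0.223]
orientation: [0.212, 1.561, -0.213]
contact_force: [0.4, -0.3, -1.1]
grip_width: 0.0334
```

```bash
python3 - <<'E'
from h import *
o=get_obs();print(o['clock'],o['tcp_pos'],o['grip_width'],o['contact_force'],o['orientation'])
snap('w3');snap('s3','side')
s=cv2.imread('pics/s3.png');cv2.imwrite('pics/s3a.png',cv2.resize(s[40:240,130:330],None,fx=3,fy=3))
E
```

```text
4.625 [0.44391891 0.36541481 0.22304041] 0.03337600615077868 [ 0.42852786 -0.2749938  -1.11941775] [ 0.21156702  1.56050317 -0.2125614 ]
```

View pics/w3.png

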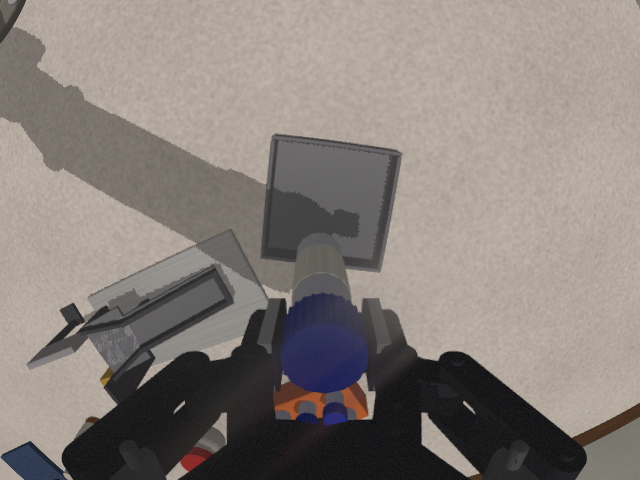

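View pics/s3a.png

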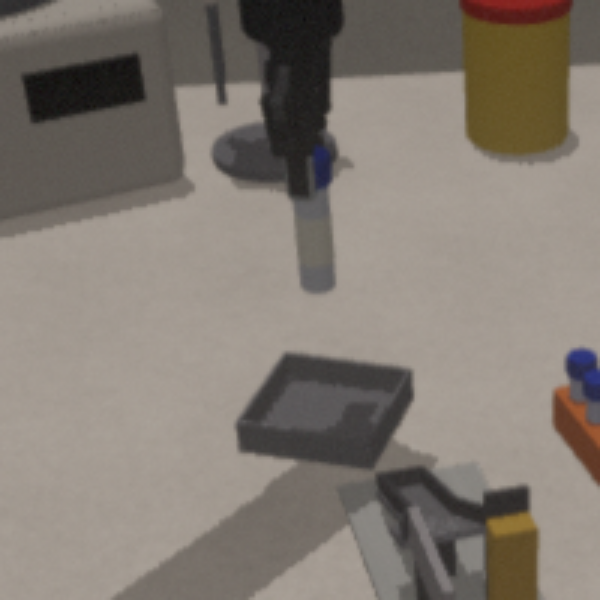

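```bash
python3 - <<'E'
from h import *
c,im=load('w3')
H=np.array([onz(c,p,.03,True)[:2] for p in [(273,135),(400,152),(380,270),(262,258)]]);print(H.round(4),H.mean(0),np.linalg.norm(np.roll(H,-1,0)-H,axis=1))
print(dev((*H.mean(0),.0895)))
E
```

```text
[[0.3648 0.3399]
 [0.4099 0.4468]
 [0.5182 0.4027]
 [0.4749 0.2939]] [0.4419701  0.37082932] [0.11602299 0.11702722 0.11713174 0.11932743]
[ 0.      0.      0.      0.1337  0.0064 -0.0049]
```

>>> apply_moves(series="0 0 0 0.05 0.005 -0.004 0;0 0 0 0.09 0.005 -0.004 0;0 0 0 0.12 0.005 -0.004 0;0 0 0 0.132 0.005 -0.004 0;0 0 0 0.134 0.005 -0.004 0;0 0 0 0.134 0.005 -0.004 0;0 0 0 0.134 0.005 -0.004 0.8;0 0 0 0.134 0.005 -0.004 0.8;0 0 0 0.134 0.005 -0.004 0.8;0 0 0 0.134 0.005 -0.004 0.8;0 0 0 0.08 0.005 -0.004 0.8;0 0 0 0.03 0.005 -0.004 0.8")

```text
clock: 6.22
tcp_pos: [0.4412, 0.3712, 0.1943]
orientation: [0.212, 1.561, -0.213]
contact_force: [0.3, 0.9, -0.6]
grip_width: 0.068
```

```bash
python3 - <<'E'
from h import *
o=get_obs();print(o['clock'],o['tcp_pos'],o['grip_width'],o['joints'])
snap('w4');snap('s4','side')
s=cv2.imread('pics/s4.png');cv2.imwrite('pics/s4a.png',cv2.resize(s[40:240,130:330],None,fx=3,fy=3))
E
```

```text
6.225 [0.44121431 0.37122511 0.19430234] 0.06804815630382803 [-0.96061123  0.3569199   0.19288702  1.84407973 -0.08223817  0.94938467
  0.56838374]
```

View pics/s4a.png

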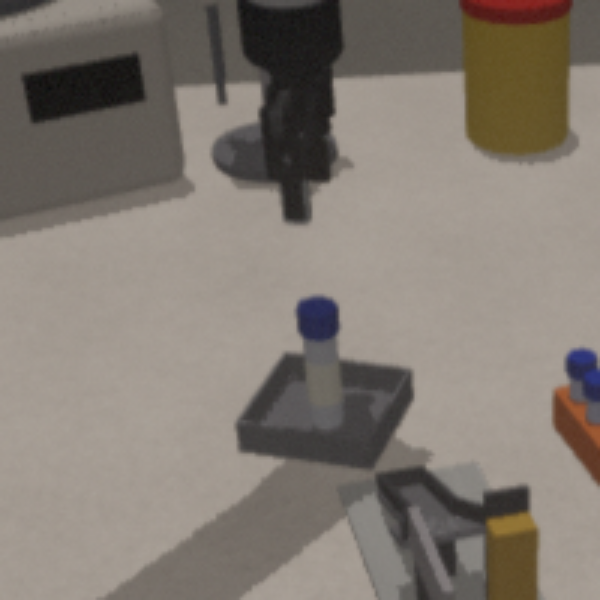

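```bash
python3 - <<'E'
from h import *
a=np.radians(11)
R=Rtool((0,0,-1),(np.cos(a),np.sin(a),0))
print(dev((.53,0,.22),R));print(dev((.476,-.370,.21),R))
E
```

```text
[ 1.1076e+00 -8.0000e-04 -1.0700e-02 -2.3100e-02 -3.3690e-01  1.8290e-01]
[ 1.1076e+00 -8.0000e-04 -1.0700e-02 -1.6300e-02 -7.0790e-01  2.2990e-01]
```

>>> apply_moves(series="0 0 0 -0.02 -0.055 0.03 0.8;0.15 0 0 -0.02 -0.11 0.06 0.8;0.32 0 0 -0.02 -0.165 0.09 0.8;0.49 0 0 -0.02 -0.22 0.12 0.8;0.66 0 0 -0.02 -0.275 0.15 0.8;0.83 0 0 -0.02 -0.337 0.183 0.8;1 0 0 -0.02 -0.397 0.19 0.8;1.108 0 0 -0.02 -0.459 0.198 0.8;1.108 0 0 -0.02 -0.521 0.206 0.8;1.108 0 0 -0.02 -0.583 0.214 0.8;1.108 0 0 -0.02 -0.645 0.222 0.8;1.108 0 0 -0.017 -0.68 0.226 0.8")

```text
clock: 7.82
tcp_pos: [0.4761, -0.3472, 0.2101]
orientation: [1.068, 1.292, -1.069]
contact_force: [0.5, 0.3, -0.2]
grip_width: 0.0684
```

```bash
python3 - <<'E'
from h import *
o=get_obs();print(o['clock'],o['tcp_pos'],o['joints'])
snap('w5')
E
```

```text
7.825 [ 0.4761218  -0.3472247   0.21010235] [ 0.02127296  0.41522523  0.66172031  1.82295934 -0.29726466  1.00387451
  0.99304854]
```

View pics/w5.png

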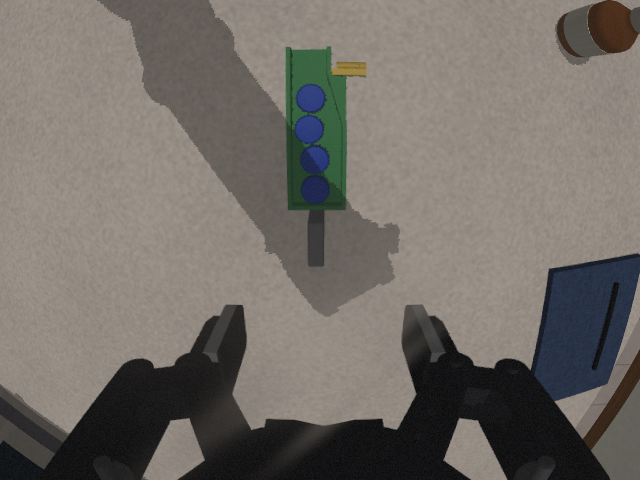

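```bash
python3 - <<'E'
from h import *
c,im=load('w5')
cr=cv2.convertScaleAbs(im[40:160,265:385],alpha=1.6);cv2.imwrite('pics/w5a.png',cv2.resize(cr,None,fx=5,fy=5,interpolation=cv2.INTER_CUBIC))
cr=cv2.convertScaleAbs(im[160:280,265:385],alpha=2);cv2.imwrite('pics/w5b.png',cv2.resize(cr,None,fx=5,fy=5,interpolation=cv2.INTER_CUBIC))
E
```

View pics/w5a.png

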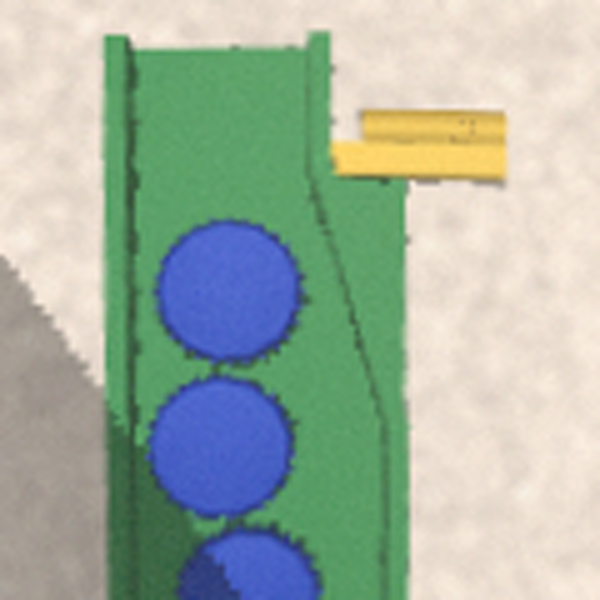

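View pics/w5b.png

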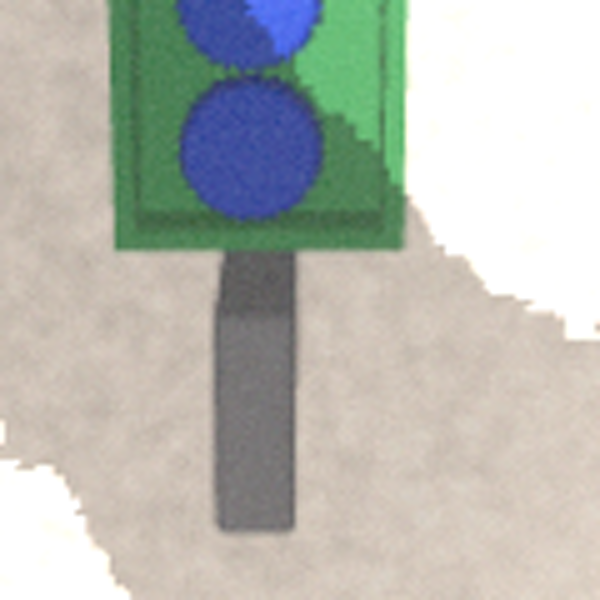

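```bash
python3 - <<'E'
from h import *
c,im=load('w5')
pts=[((104,36),0,(85,36,18)),((330,32),0,(85,-4,18)),((115,250),1,(-65,36,18)),((404,250),1,(-65,-18,18)),
((215,312),1,(-65,16,60)),((297,315),1,(-65,2,60)),((295,532),1,(-105,2,60)),((218,532),1,(-105,16,60))]
M=[np.array(m[:2])/1000 for _,_,m in pts]
W=[onz(c,U(p,5,265,40+120*k),m[2]/1000,True)[:2] for p,k,m in pts]
R,t,a,r=fit2(M,W);print(t.round(4),np.degrees(a));print((r@R*1000).round(1).tolist())
R_,t_,a_,r_=fit2(M[:4],W[:4]);print('low only',t_,np.degrees(a_),(r_@R_*1000).round(1).tolist())
print('handle',R@[-.086,.009]+t,'low',R_@[-.086,.009]+t_, 'obs handle centre',np.mean(W[4:],0), 'tray x dir',R[:,0])
w=np.degrees(Ro.from_rotvec(get_obs()['orientation']).as_matrix());print(np.degrees(np.arctan2(w[1,1],w[0,1])))
E
```

```text
[ 0.4653 -0.2837] 100.9609213307546
[[-0.4, -0.1], [-0.3, 0.1], [-0.1, 0.0], [-0.3, 0.2], [-0.0, -0.5], [-0.6, 0.1], [0.8, 0.5], [0.8, -0.4]]
low only [ 0.46529322 -0.28398757] 100.91960689083405 [[-0.1, -0.1], [0.0, 0.1], [0.1, -0.1], [0.0, 0.1]]
handle [ 0.47283778 -0.36985446] low [ 0.47274728 -0.37013533] obs handle centre [ 0.47267065 -0.36860745] tray x dir [-0.19013943  0.9817571 ]
10.53662788136305
```

```bash
python3 - <<'E'
from h import *
a=np.radians(10.95)
print(dev((.4728,-.3699,.026),Rtool((0,0,-1),(np.cos(a),np.sin(a),0))))
E
```

```text
[-0.0072  0.0049  0.0019  0.1843 -0.0035  0.0156]
```

>>> apply_moves(series="-0.007 0.005 0.002 0.03 -0.0035 0.0156 0.8;-0.007 0.005 0.002 0.08 -0.0035 0.0156 0.8;-0.007 0.005 0.002 0.12 -0.0035 0.0156 0.8;-0.007 0.005 0.002 0.155 -0.0035 0.0156 0.8;-0.007 0.005 0.002 0.175 -0.0035 0.0156 0.8;-0.007 0.005 0.002 0.184 -0.0035 0.0156 0.8;-0.007 0.005 0.002 0.184 -0.0035 0.0156 0.8")

```text
clock: 8.75
tcp_pos: [0.477, -0.3603, 0.0265]
orientation: [1.066, 1.299, -1.058]
contact_force: [0.2, -0.5, 0.5]
grip_width: 0.0683
```

```bash
python3 - <<'E'
from h import *
o=get_obs();print(o['clock'],o['tcp_pos'],o['contact_force'],o['joints'])
snap('w6');a=np.radians(10.95)
print(dev((.4728,-.3699,.026),Rtool((0,0,-1),(np.cos(a),np.sin(a),0))))
E
```

```text
8.75 [ 0.47700548 -0.36034806  0.02647761] [ 0.17585506 -0.54469226  0.47320028] [ 0.18028777  0.67178442  0.4967717   1.91039176 -0.49628366  0.68513376
  1.17818991]
[ 0.0078 -0.0041 -0.0029  0.001  -0.0063  0.0082]
```

View pics/w6.png

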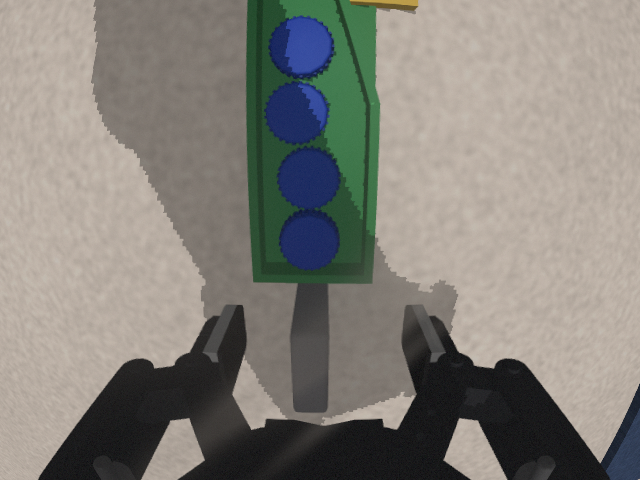

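>>> apply_moves(series="0.008 -0.004 -0.003 0.001 -0.006 0.008 0.8;0.008 -0.004 -0.003 0.001 -0.006 0.008 0.8;0.008 -0.004 -0.003 0.001 -0.006 0.008 0.8")

```text
clock: 9.18
tcp_pos: [0.4726, -0.3695, 0.0256]
orientation: [1.068, 1.294, -1.068]
contact_force: [0.6, 0.3, -0.3]
grip_width: 0.0685
```

```bash
python3 - <<'E'
from h import *
o=get_obs();print(o['clock'],o['tcp_pos'],o['contact_force'])
a=np.radians(10.95)
print(dev((.4728,-.3699,.026),Rtool((0,0,-1),(np.cos(a),np.sin(a),0))))
c,im=load('w6')
for p in [(253,282),(373,283)]: print(onz(c,p,.018,True))
E
```

```text
9.175 [ 0.47261839 -0.36946344  0.02561539] [ 0.59662771  0.2635469  -0.27570326]
[-0.0005 -0.0007  0.0005 -0.0004  0.0001  0.0005]
[ 0.4424461  -0.35470617  0.018     ]
[ 0.49605093 -0.34427432  0.018     ]
```

>>> apply_moves(series="0 0 0 0 0 0 0;0 0 0 0 0 0 0;0 0 0 0 0 0 0;0 0 0 0 0 0 0;0 0 0 0 0 0 0;0 0 0 0 0 0 0", force=90)

```text
clock: 9.93
tcp_pos: [0.4728, -0.3692, 0.0254]
orientation: [1.067, 1.295, -1.067]
contact_force: [0.8, 0.7, 2.6]
grip_width: 0.0128
```

```bash
python3 - <<'E'
from h import *
o=get_obs();print(o['clock'],o['tcp_pos'],o['contact_force'],o['grip_width'])
c,im=snap('w7')
E
```

```text
9.925 [ 0.47276634 -0.36922734  0.0253687 ] [0.83016032 0.72790399 2.55659457] 0.012818874908312815
```

View pics/w7.png

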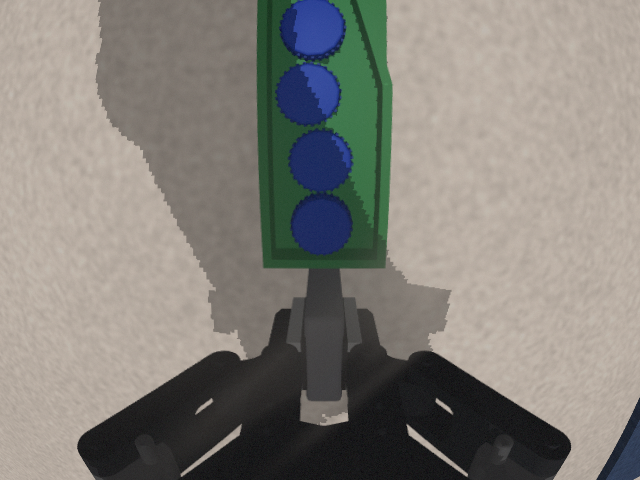

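```bash
python3 - <<'E'
from h import *
o=get_obs();c,im=load('w7')
cr=cv2.convertScaleAbs(im[240:300,250:400],alpha=2);cv2.imwrite('pics/w7a.png',cv2.resize(cr,None,fx=5,fy=5,interpolation=cv2.INTER_CUBIC))
R=Ro.from_euler('z',100.95,degrees=True).as_matrix();t=np.array([.4653,-.2838,0])
for P in [(-65,36,18),(-65,-18,18),(35,36,18),(-65,2,60),(-65,16,60)]:
    u=proj(c,R@np.array(P)/1000+t,True);print(P,u.round(1),((u-[250,240]+.5)*5-.5).round(0))
Rt=Ro.from_rotvec(o['orientation']).as_matrix()
print(repr(Rt.T@R),repr(Rt.T@(t-o['tcp_pos'])))
E
```

```text
(-65, 36, 18) [263.8 266.9] [ 71. 136.]
(-65, -18, 18) [385.6 267. ] [680. 137.]
(35, 36, 18) [257.1  32.5] [   37. -1036.]
(-65, 2, 60) [345.5 315.9] [479. 382.]
(-65, 16, 60) [303.9 315.9] [272. 381.]
array([[ 8.20112268e-04,  6.04124631e-04, -9.99999481e-01],
       [-2.91953504e-05, -9.99999817e-01, -6.04148777e-04],
       [-9.99999663e-01,  2.96908051e-05, -8.20094480e-04]]) array([ 0.02545794,  0.00888738, -0.08530119])
```

View pics/w7a.png

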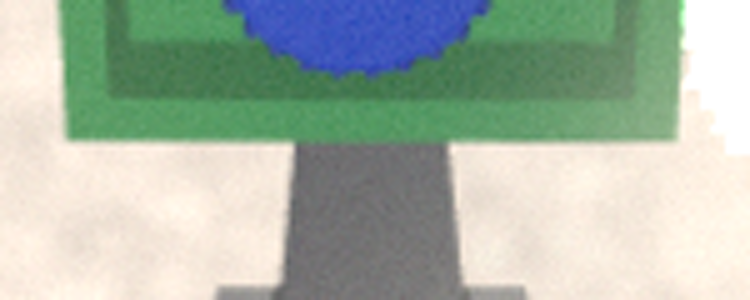

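```bash
cat >> h.py <<'E'
# tray in tool
TT=np.array([0.02546,0.00889,-0.0853]); RT=np.array([[0,0,-1],[0,-1,0],[-1,0,0.]])
FY=np.radians(97.77); F0=np.array([.5167,.0885,0])
def RF(): return Ro.from_euler('z',FY)
def Fw(p): return RF().apply(np.asarray(p)/1000)+F0
SEAT=(-4,-40.5,91)
NOSE=np.array([69,-24.5,4])/1000
def dock(off=(0,0,0),tip=0.,yaw=0.):
    "TCP pose (P,Rot) with tray nose at seat+off (mm, feeder axes), nose-down tip rad"
    Rtr=RF()*Ro.from_euler('z',yaw)*Ro.from_euler('y',tip)
    t=Fw(np.array(SEAT)+off)-Rtr.apply(NOSE)
    Rtool_=Ro.from_matrix(Rtr.as_matrix()@RT.T)
    return t-Rtool_.apply(TT),Rtool_
def traypose():
    o=get_obs();Rt=Ro.from_rotvec(o['orientation']);R=Ro.from_matrix(Rt.as_matrix()@RT);t=o['tcp_pos']+Rt.apply(TT)
    n=RF().inv().apply(t+R.apply(NOSE)-F0)*1000-np.array(SEAT)
    x=R.as_matrix()[:,0];return dict(t=t.round(4),nose_off=n.round(1),tip=round(float(-np.arcsin(x[2])),4),yaw=round(float(np.arctan2(x[1],x[0])-FY),4))
E
python3 - <<'E'
from h import *
print(traypose())
for off,tip in [((-60,-3,60),-.1),((-3,-3,40),-.1),((-3,-3,0),0),((-3,-3,0),.4)]:
    P,R=dock(off,tip);print(off,tip,P.round(4),dev(P,R))
E
```

```text
{'t': array([ 0.4653, -0.2838, -0.    ]), 'nose_off': array([-287.7,  121.1,  -87. ]), 'tip': -0.0008, 'yaw': 0.0555}
(-60, -3, 60) -0.1 [ 0.5564 -0.1278  0.1569] [ 0.0554  0.0992  0.0034 -0.1315  0.1279 -0.2213]
(-3, -3, 40) -0.1 [ 0.5487 -0.0713  0.1369] [ 0.0554  0.0992  0.0034 -0.1114  0.1311 -0.2782]
(-3, -3, 0) 0 [ 0.5485 -0.07    0.1125] [ 0.0555 -0.0008  0.0006 -0.0869  0.1311 -0.2795]
(-3, -3, 0) 0.4 [ 0.5457 -0.0496  0.1709] [ 0.0549 -0.4007 -0.0105 -0.1453  0.1322 -0.3001]
```

>>> apply_moves(series="0 0 0 -0.01 0 0 0;0 0.02 0 -0.03 0 0 0;0 0.05 0 -0.06 0 0 0;0.01 0.08 0 -0.09 0.002 -0.003 0;0.02 0.1 0.003 -0.115 0.006 -0.01 0;0.03 0.1 0.003 -0.128 0.017 -0.03 0;0.04 0.1 0.003 -0.131 0.034 -0.06 0;0.05 0.1 0.003 -0.131 0.055 -0.096 0;0.055 0.1 0.003 -0.131 0.078 -0.135 0;0.055 0.1 0.003 -0.131 0.1 -0.173 0;0.055 0.1 0.003 -0.131 0.117 -0.203 0;0.055 0.1 0.003 -0.131 0.128 -0.221 0")

```text
clock: 11.48
tcp_pos: [0.5564, -0.1261, 0.1563]
orientation: [1.175, 1.351, -1.063]
contact_force: [0.0, -0.9, -1.3]
grip_width: 0.0126
```

```bash
python3 - <<'E'
from h import *
o=get_obs();print(o['clock'],o['tcp_pos'],o['contact_force'],o['grip_width'],o['joints'],traypose())
c,im=snap('w8');snap('s8','side');snap('t8','top')
s=cv2.imread('pics/s8.png');cv2.imwrite('pics/s8a.png',cv2.resize(s[150:350,190:390],None,fx=3,fy=3,interpolation=cv2.INTER_CUBIC))
s=cv2.imread('pics/t8.png');cv2.imwrite('pics/t8a.png',cv2.resize(s[200:350,200:400],None,fx=3.5,fy=3.5,interpolation=cv2.INTER_CUBIC))
E
```

```text
11.475 [ 0.5564421  -0.12610246  0.15628295] [ 0.0291116  -0.9010156  -1.26211169] 0.012629722803876045 [-0.25715576  0.45940616  0.56019736  1.88140916 -0.41146942  0.94762982
  0.65421598] {'t': array([ 0.5532, -0.0383,  0.1396]), 'nose_off': array([-58.2,  -2.9,  59.5]), 'tip': -0.1015, 'yaw': 0.0022}
```

View pics/w8.png

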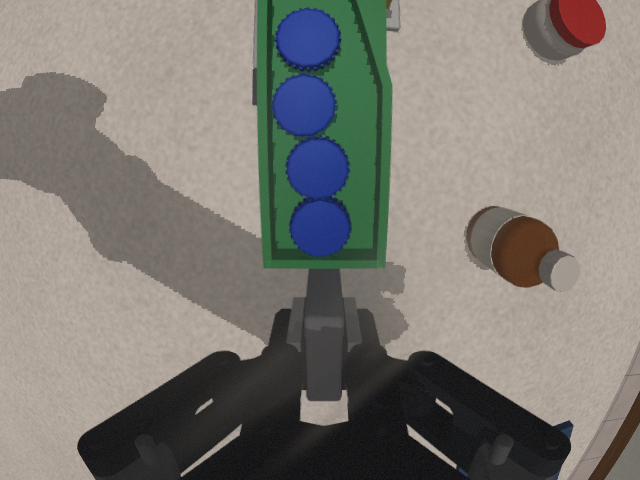

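View pics/s8a.png

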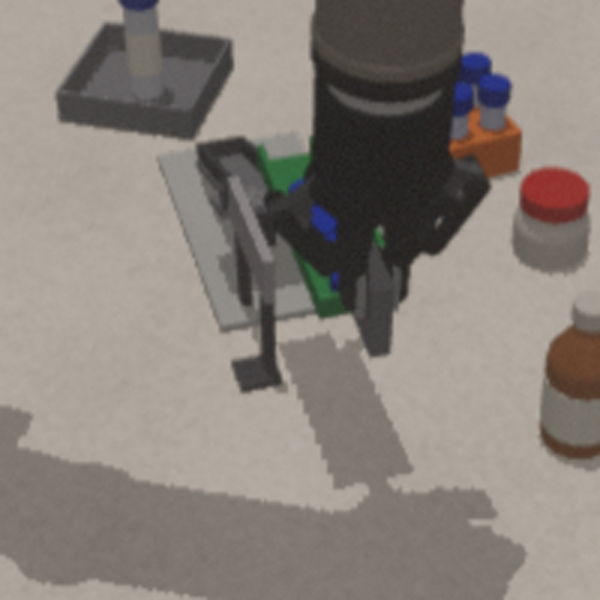

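View pics/t8a.png

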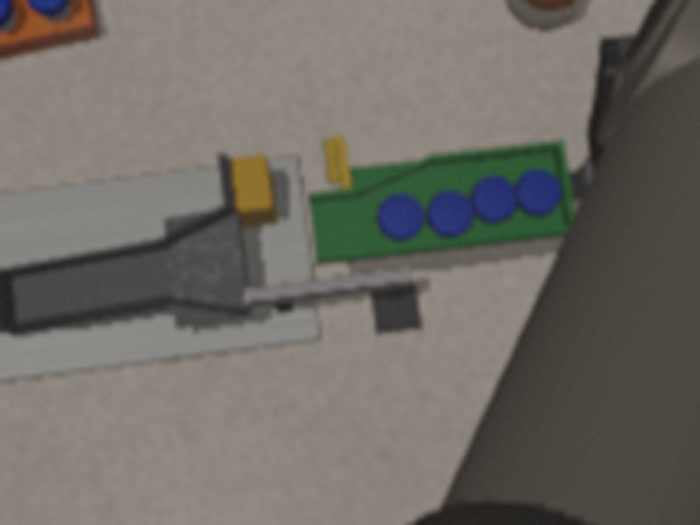

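```bash
python3 - <<'E'
from h import *
c,im=load('t8')
cr=cv2.convertScaleAbs(im[230:300,255:375],alpha=1.7);cv2.imwrite('pics/t8b.png',cv2.resize(cr,None,fx=6.5,fy=6.5,interpolation=cv2.INTER_CUBIC))
o=get_obs();Rt=Ro.from_rotvec(o['orientation']);R=Ro.from_matrix(Rt.as_matrix()@RT);t=o['tcp_pos']+Rt.apply(TT)
g=lambda u:((u-[255,230]+.5)*6.5-.5).round(0)
for P in [(85,36,18),(85,-4,18),(-65,36,18),(-65,-18,18),(73,-36,4),(65,-36,4)]: print(P,g(proj(c,R.apply(np.array(P)/1000)+t)))
for P in [(-22,-62,87),(-22,-29,87),(0,-62,87),(-100,28.5,110),(-100,20.5,110),(0,20.5,110),(0,28.5,110),(-40,-70,8)]: print('F',P,g(proj(c,Fw(P))))
E
```

```text
(85, 36, 18) [236. 298.]
(85, -4, 18) [220. 169.]
(-65, 36, 18) [716. 242.]
(-65, -18, 18) [691.  72.]
(73, -36, 4) [243.  71.]
(65, -36, 4) [268.  69.]
F (-22, -62, 87) [131.  97.]
F (-22, -29, 87) [142. 196.]
F (0, -62, 87) [ 64. 105.]
F (-100, 28.5, 110) [403. 332.]
F (-100, 20.5, 110) [400. 308.]
F (0, 20.5, 110) [ 88. 348.]
F (0, 28.5, 110) [ 91. 373.]
F (-40, -70, 8) [192. 105.]
```

View pics/t8b.png

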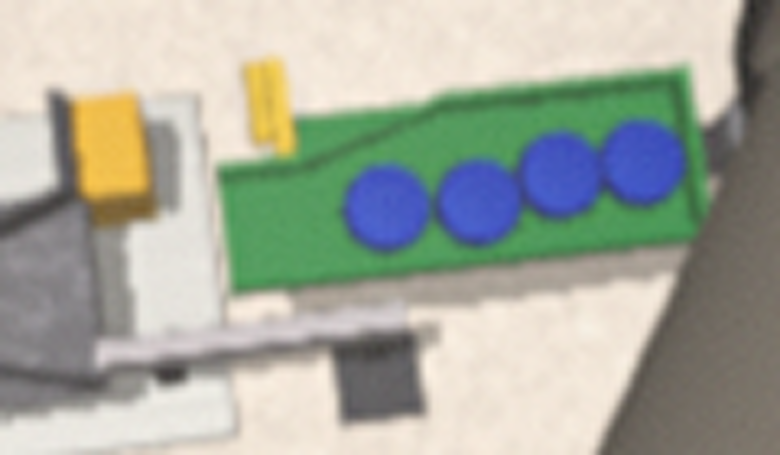

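```bash
sed -i 's/^F0=.*//; s/^FY=.*/FY=np.radians(97.77); F0=np.array([.5167,.0885,0])+Ro.from_euler("z",FY).apply([-.0022,.0003,0])/' h.py
python3 - <<'E'
from h import *
print(traypose())
for off,tip in [((-20,-2,40),-.08),((-2.5,-2,25),-.05),((-2.5,-2,4),0)]:
    P,R=dock(off,tip);print(off,tip,P.round(4),dev(P,R))
E
```

```text
{'t': array([ 0.5531, -0.04  ,  0.1395]), 'nose_off': array([-57.8,  -2.9,  59.4]), 'tip': -0.1007, 'yaw': 0.0016}
(-20, -2, 40) -0.08 [ 0.55   -0.0904  0.1401] [ 0.0016 -0.0207  0.0014  0.02   -0.0011 -0.0362]
(-2.5, -2, 25) -0.05 [ 0.5476 -0.0727  0.1297] [ 0.0016 -0.0507  0.0014  0.032  -0.0011 -0.0529]
(-2.5, -2, 4) 0 [ 0.5475 -0.0718  0.1165] [ 0.0016 -0.1007  0.0014  0.0453 -0.001  -0.0524]
```

>>> apply_moves(series="0 0 0 0.004 0 -0.006 0;0 0 0 0.01 -0.001 -0.018 0;0 -0.01 0 0.016 -0.001 -0.03 0;0 -0.02 0.001 0.022 -0.001 -0.041 0;0.001 -0.035 0.001 0.028 -0.001 -0.049 0;0.001 -0.05 0.001 0.032 -0.001 -0.053 0;0.001 -0.05 0.001 0.032 -0.001 -0.053 0;0.001 -0.05 0.001 0.032 -0.001 -0.053 0")

```text
clock: 12.62
tcp_pos: [0.548, -0.0732, 0.13]
orientation: [1.144, 1.309, -1.087]
contact_force: [0.1, 0.2, -0.8]
grip_width: 0.0128
```

```bash
python3 - <<'E'
from h import *
o=get_obs();print(o['clock'],o['contact_force'],traypose())
snap('w9');c,im=snap('t9','top')
cr=cv2.convertScaleAbs(im[230:300,240:360],alpha=1.7);cv2.imwrite('pics/t9b.png',cv2.resize(cr,None,fx=6.5,fy=6.5,interpolation=cv2.INTER_CUBIC))
o=get_obs();Rt=Ro.from_rotvec(o['orientation']);R=Ro.from_matrix(Rt.as_matrix()@RT);t=o['tcp_pos']+Rt.apply(TT)
g=lambda u:((u-[240,230]+.5)*6.5-.5).round(0)
for P in [(85,36,18),(85,-4,18),(-65,36,18),(-65,-18,18),(73,-36,4),(65,-36,4)]: print(P,g(proj(c,R.apply(np.array(P)/1000)+t)))
for P in [(-22,-62,87),(-22,-29,87),(0,-62,87),(-100,28.5,110),(-100,20.5,110),(0,20.5,110),(0,28.5,110)]: print('F',P,g(proj(c,Fw(P))))
E
```

```text
12.625 [ 0.08427223  0.15599404 -0.80089075] {'t': array([0.5452, 0.0137, 0.1089]), 'nose_off': array([-3.1, -2.5, 25.4]), 'tip': -0.0506, 'yaw': -0.0012}
(85, 36, 18) [161. 334.]
(85, -4, 18) [147. 208.]
(-65, 36, 18) [635. 277.]
(-65, -18, 18) [612. 110.]
(73, -36, 4) [174. 112.]
(65, -36, 4) [199. 109.]
F (-22, -62, 87) [235.  97.]
F (-22, -29, 87) [247. 196.]
F (0, -62, 87) [168. 105.]
F (-100, 28.5, 110) [508. 332.]
F (-100, 20.5, 110) [504. 308.]
F (0, 20.5, 110) [192. 348.]
F (0, 28.5, 110) [195. 373.]
```

View pics/t9b.png

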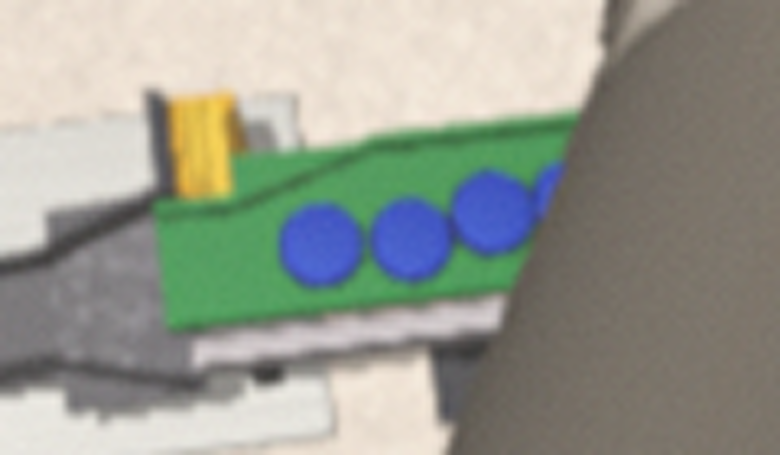

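View pics/w9.png

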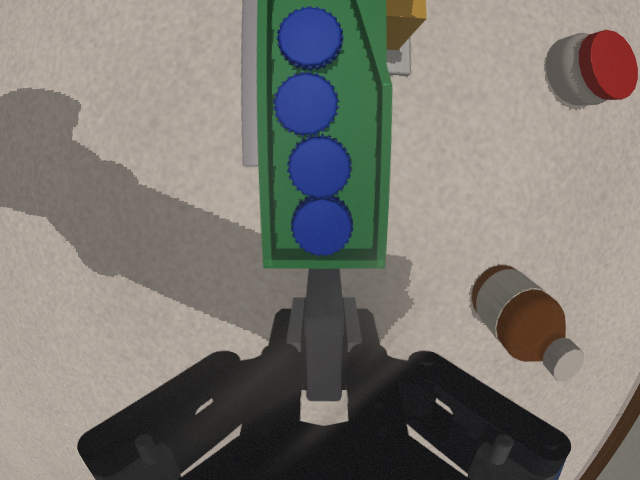

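```bash
python3 - <<'E'
from h import *
for off,tip in [((-3,-2.5,4),0),((-3,-2.5,1),0)]:
    P,R=dock(off,tip);print(off,tip,P.round(4),dev(P,R))
E
```

```text
(-3, -2.5, 4) 0 [ 0.548  -0.0722  0.1165] [-0.0016 -0.0506 -0.0006  0.0137  0.0002 -0.0005]
(-3, -2.5, 1) 0 [ 0.548  -0.0722  0.1135] [-0.0016 -0.0506 -0.0006  0.0167  0.0002 -0.0003]
```

>>> apply_moves(series="-0.001 -0.015 0 0.004 0 0 0;-0.002 -0.03 0 0.008 0 0 0;-0.002 -0.045 0 0.012 0 0 0;-0.002 -0.05 0 0.0137 0 0 0;-0.002 -0.05 0 0.0137 0 0 0")

```text
clock: 13.35
tcp_pos: [0.5476, -0.0718, 0.116]
orientation: [1.108, 1.272, -1.107]
contact_force: [0.0, 0.1, -1.1]
grip_width: 0.0127
```

```bash
python3 - <<'E'
from h import *
o=get_obs();print(o['clock'],o['contact_force'],o['moment'],traypose())
c,im=snap('w10');s,i2=snap('s10','side')
cr=cv2.convertScaleAbs(im[0:110,225:425],alpha=1.7);cv2.imwrite('pics/w10a.png',cv2.resize(cr,None,fx=4,fy=4,interpolation=cv2.INTER_CUBIC))
g=lambda u:((u-[225,0]+.5)*4-.5).round(0)
for P in [(-100,20.5,110),(-50,20.5,110),(-100,28.5,110),(-22,-62,87)]: print('F',P,g(proj(c,Fw(P),True)))
o=get_obs();Rt=Ro.from_rotvec(o['orientation']);R=Ro.from_matrix(Rt.as_matrix()@RT);t=o['tcp_pos']+Rt.apply(TT)
for P in [(0,36,18),(40,36,18),(0,36,0),(-65,36,18)]: print(P,g(proj(c,R.apply(np.array(P)/1000)+t,True)))
E
```

```text
13.35 [ 0.02948657  0.09745775 -1.0637116 ] [-0.12772746 -0.03123937  0.01194606] {'t': array([0.5448, 0.0139, 0.0906]), 'nose_off': array([-2.5, -1.9,  3.6]), 'tip': -0.0009, 'yaw': 0.0016}
F (-100, 20.5, 110) [112. 707.]
F (-50, 20.5, 110) [103. 219.]
F (-100, 28.5, 110) [ 36. 709.]
F (-22, -62, 87) [856.  44.]
(0, 36, 18) [133. 471.]
(40, 36, 18) [132.  88.]
(0, 36, 0) [161. 470.]
(-65, 36, 18) [ 158. 1073.]
```

View pics/w10a.png

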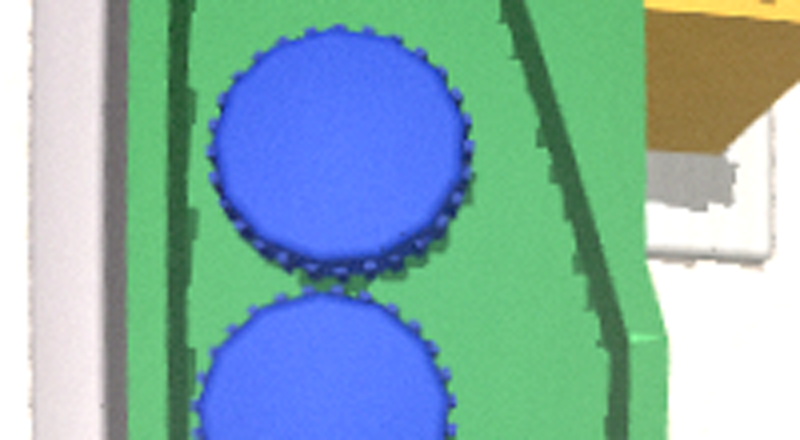

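>>> apply_moves(series="0 0 0 0.0015 0 0 0;0 0 0 0.003 0 0 0;0 0 0 0.004 0 0 0;0 0 0 0.004 0 0 0")

```text
clock: 13.95
tcp_pos: [0.5477, -0.0722, 0.1122]
orientation: [1.109, 1.271, -1.107]
contact_force: [0.7, -0.1, -0.4]
grip_width: 0.0132
```

```bash
python3 - <<'E'
from h import *
o=get_obs();print(o['clock'],o['contact_force'],o['moment'],traypose())
E
```

```text
13.95 [ 0.7103562  -0.08505559 -0.41845108] [0.0857235  0.052399   0.03440305] {'t': array([0.5449, 0.0136, 0.0869]), 'nose_off': array([-2.8, -2. , -0.1]), 'tip': -0.0011, 'yaw': 0.001}
```

>>> apply_moves(series="0 0 0 0.001 0 0 0;0 0 0 0.0015 0 0 0;0 0 0 0.0015 0 0 0")

```text
clock: 14.32
tcp_pos: [0.548, -0.0725, 0.111]
orientation: [1.109, 1.271, -1.107]
contact_force: [-1.6, -2.7, 5.2]
grip_width: 0.0129
```

```bash
python3 - <<'E'
from h import *
o=get_obs();print(o['clock'],o['contact_force'],o['moment'],traypose())
for tip in [.1,.2,.3,.4]:
    P,R=dock((-2.8,-2,-1.5),tip);print(tip,P.round(4),dev(P,R))
c,im=snap('t11','top')
cr=cv2.convertScaleAbs(im[230:300,240:360],alpha=1.7);cv2.imwrite('pics/t11b.png',cv2.resize(cr,None,fx=6.5,fy=6.5,interpolation=cv2.INTER_CUBIC))
E
```

```text
14.325 [-1.59518162 -2.67841972  5.18068834] [0.13055592 0.29218666 0.20002955] {'t': array([0.5452, 0.0133, 0.0857]), 'nose_off': array([-3.2, -2.3, -1.3]), 'tip': -0.0008, 'yaw': 0.0007}
0.1 [ 0.5471 -0.0692  0.1263] [ 0.0007 -0.1008 -0.0008 -0.0152 -0.0004 -0.0034]
0.2 [ 0.5465 -0.0648  0.1412] [ 0.0006 -0.2008 -0.0009 -0.0301 -0.0004 -0.0078]
0.3 [ 0.5457 -0.059   0.1556] [ 0.0006 -0.3008 -0.0009 -0.0445 -0.0004 -0.0137]
0.4 [ 0.5447 -0.0518  0.1694] [ 5.000e-04 -4.008e-01 -9.000e-04 -5.830e-02 -3.000e-04 -2.100e-02]
```

View pics/t11b.png

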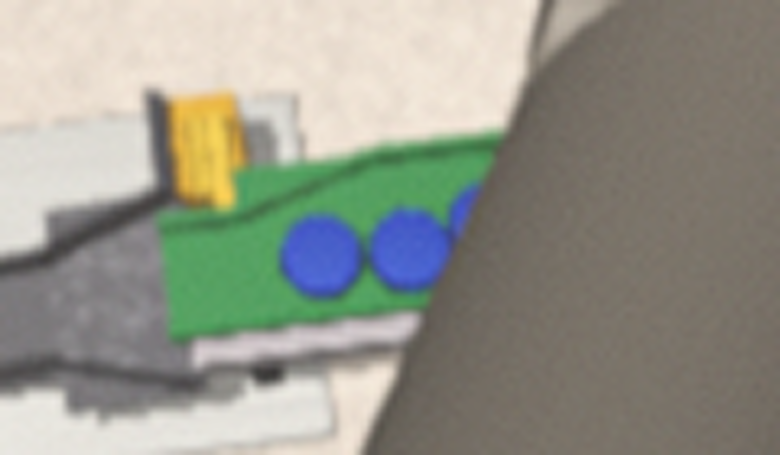

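>>> apply_moves(series="0 -0.05 0 -0.0076 0 -0.0013 0;0 -0.1 0 -0.0153 0 -0.0029 0;0 -0.15 0 -0.0228 0 -0.0049 0;0 -0.2 0 -0.0302 0 -0.0073 0;0 -0.2 0 -0.0302 0 -0.0073 0;0 -0.2 0 -0.0302 0 -0.0073 0")

```text
clock: 15.12
tcp_pos: [0.5472, -0.0638, 0.1409]
orientation: [0.973, 1.115, -1.185]
contact_force: [0.4, 1.8, 2.7]
grip_width: 0.0131
```

```bash
python3 - <<'E'
from h import *
o=get_obs();print(o['clock'],o['contact_force'],o['joints'],traypose())
c,im=snap('t12','top');snap('w12')
cr=cv2.convertScaleAbs(im[220:300,180:320],alpha=1.7);cv2.imwrite('pics/t12b.png',cv2.resize(cr,None,fx=5.5,fy=5.5,interpolation=cv2.INTER_CUBIC))
E
```

```text
15.125 [0.39486682 1.7679137  2.69403884] [-0.68363225  0.45804814  0.73211113  2.00993449 -0.15161848  0.7586937
  0.2370399 ] {'t': array([0.5453, 0.0153, 0.0992]), 'nose_off': array([-1.7, -2.6, -1.4]), 'tip': 0.1978, 'yaw': 0.0016}
```

View pics/t12b.png

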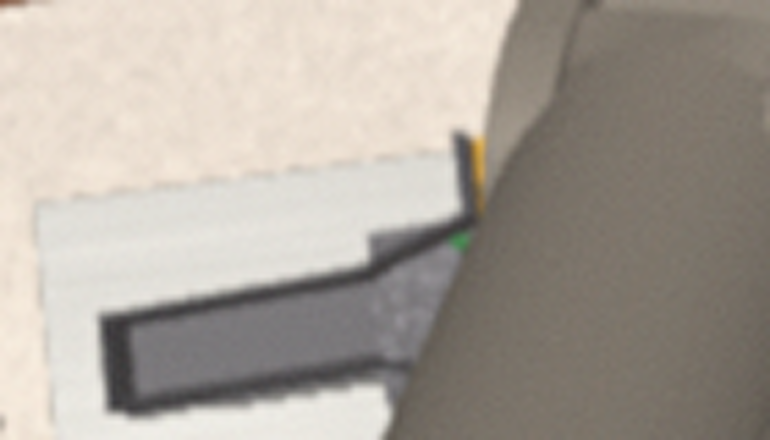

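View pics/w12.png

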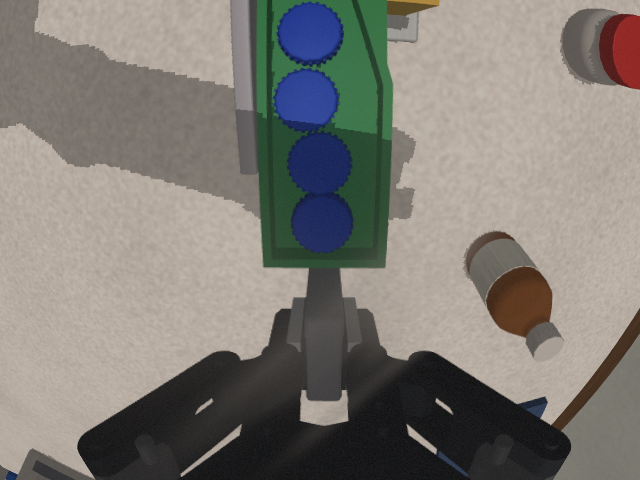

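>>> apply_moves(series="0 -0.03 0 -0.0046 0 -0.0008 0;0 -0.05 0 -0.0076 0 -0.0013 0;0 -0.05 0 -0.0076 0 -0.0013 0;0 -0.05 0 -0.0076 0 -0.0013 0")

```text
clock: 15.72
tcp_pos: [0.5466, -0.0619, 0.1481]
orientation: [0.938, 1.074, -1.204]
contact_force: [0.0, 1.4, 4.0]
grip_width: 0.0127
```

```bash
python3 - <<'E'
from h import *
o=get_obs();print(o['clock'],o['contact_force'],traypose())
snap('w13')
E
```

```text
15.725 [0.00556349 1.3608796  3.96250839] {'t': array([0.545 , 0.015 , 0.1024]), 'nose_off': array([-2.6, -2.3, -1.6]), 'tip': 0.2487, 'yaw': 0.001}
```

View pics/w13.png

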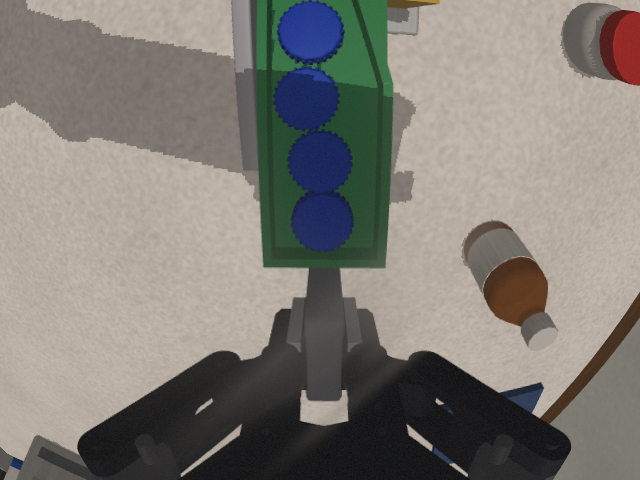

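>>> apply_moves(series="0 -0.03 0 -0.0046 0 -0.0008 0;0 -0.05 0 -0.0076 0 -0.0013 0;0 -0.05 0 -0.0076 0 -0.0013 0;0 -0.05 0 -0.0076 0 -0.0013 0")

```text
clock: 16.27
tcp_pos: [0.5461, -0.0593, 0.1553]
orientation: [0.903, 1.034, -1.222]
contact_force: [0.2, 0.2, 4.7]
grip_width: 0.013
```

```bash
python3 - <<'E'
from h import *
o=get_obs();print(o['clock'],o['contact_force'],traypose())
snap('w14')
E
```

```text
16.275 [0.17254928 0.21671307 4.69834593] {'t': array([0.5448, 0.0153, 0.1058]), 'nose_off': array([-3. , -2.2, -1.7]), 'tip': 0.2992, 'yaw': 0.0007}
```

View pics/w14.png

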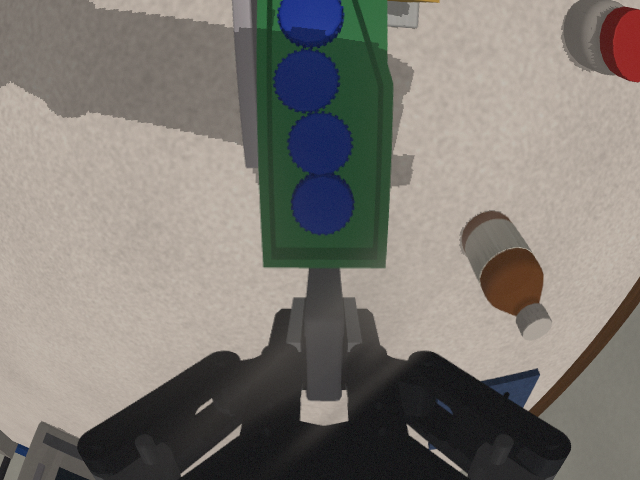

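>>> apply_moves(series="0 -0.03 0 -0.0046 0 -0.0008 0;0 -0.03 0 -0.0046 0 -0.0008 0;0 -0.03 0 -0.0046 0 -0.0008 0;0 -0.03 0 -0.0046 0 -0.0008 0;0 -0.03 0 -0.0046 0 -0.0008 0;0 -0.03 0 -0.0046 0 -0.0008 0")

```text
clock: 17.08
tcp_pos: [0.5458, -0.0572, 0.1594]
orientation: [0.882, 1.011, -1.232]
contact_force: [-0.2, -0.1, 5.2]
grip_width: 0.0133
```

```bash
python3 - <<'E'
from h import *
o=get_obs();print(o['clock'],o['contact_force'],traypose())
c,i=snap('w15');c,im=snap('t15','top')
cr=cv2.convertScaleAbs(im[220:300,180:320],alpha=1.7);cr=cv2.resize(cr,None,fx=4,fy=4,interpolation=cv2.INTER_CUBIC)
w=i[0:300,220:420];w=cv2.resize(w,(213,320))
cv2.imwrite('pics/m15.png',np.hstack([cr,w]))
E
```

```text
17.075 [-0.24820277 -0.07820236  5.18321882] {'t': array([0.5448, 0.0158, 0.1078]), 'nose_off': array([-3. , -2.2, -1.7]), 'tip': 0.3291, 'yaw': 0.0007}
```

View pics/m15.png

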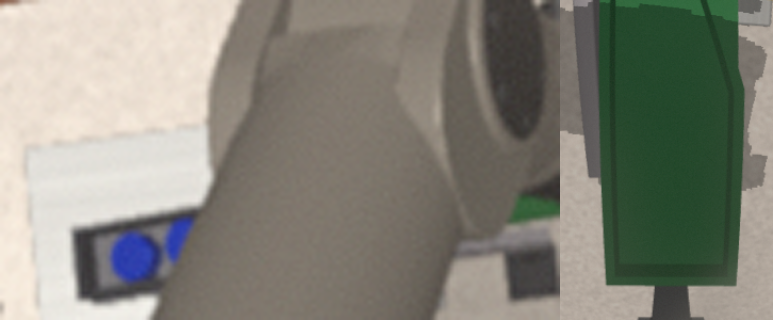

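>>> apply_moves(series="0 0 0 0 0 0 0;0 0 0 0 0 0 0;0 0 0 0 0 0 0;0 0 0 0 0 0 0")

```text
clock: 17.68
tcp_pos: [0.5458, -0.0572, 0.1594]
orientation: [0.882, 1.011, -1.232]
contact_force: [-0.2, 1.4, 5.4]
grip_width: 0.0128
```

```bash
python3 - <<'E'
from h import *
o=get_obs();print(o['clock'],o['contact_force'],traypose())
c,im=snap('t16','top');c,s=snap('s16','side')
cr=cv2.convertScaleAbs(im[220:300,180:320],alpha=1.7);cr=cv2.resize(cr,None,fx=3,fy=3,interpolation=cv2.INTER_CUBIC)
w=cv2.resize(cv2.convertScaleAbs(s[150:300,200:350],alpha=1.5),(360,360),interpolation=cv2.INTER_CUBIC)
o=np.zeros((360,420,3),np.uint8);o[:240]=cr
cv2.imwrite('pics/m16.png',np.hstack([o,w]))
E
```

```text
17.675 [-0.19987451  1.39190477  5.35268536] {'t': array([0.5448, 0.0158, 0.1078]), 'nose_off': array([-3. , -2.3, -1.7]), 'tip': 0.3291, 'yaw': 0.0006}
```

View pics/m16.png

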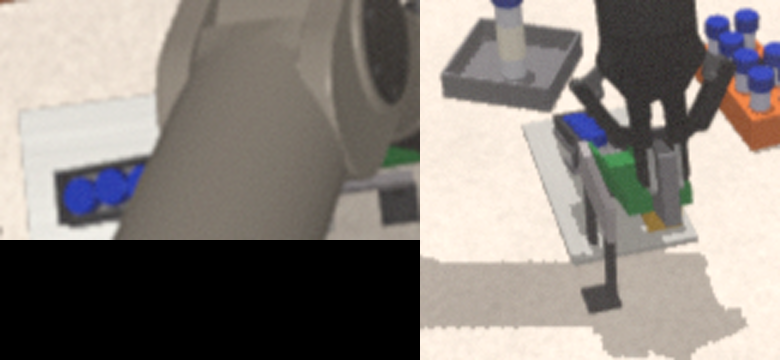

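>>> apply_moves(series="0 -0.06 0 -0.0092 0 -0.0016 0;0 -0.12 0 -0.0183 0 -0.0037 0;0 -0.12 0 -0.0183 0 -0.0037 0;0 -0.12 0 -0.0183 0 -0.0037 0;0 -0.06 0 -0.0092 0 -0.0016 0;0 0 0 0 0 0 0;0 0.05 0 0.0077 0 0.001 0;0 0.1 0 0.0155 0 0.0014 0;0 0.1 0 0.0155 0 0.0014 0;0 0.1 0 0.0155 0 0.0014 0")

```text
clock: 19.02
tcp_pos: [0.5462, -0.0643, 0.1453]
orientation: [0.95, 1.089, -1.2]
contact_force: [-0.3, -3.1, 4.2]
grip_width: 0.0128
```

```bash
python3 - <<'E'
from h import *
o=get_obs();print(o['clock'],o['contact_force'],traypose())
c,im=snap('t17','top');c,i=snap('w17')
cr=cv2.convertScaleAbs(im[220:300,180:320],alpha=1.7);cr=cv2.resize(cr,None,fx=4,fy=4,interpolation=cv2.INTER_CUBIC)
w=i[0:300,220:420];w=cv2.resize(w,(213,320))
cv2.imwrite('pics/m17.png',np.hstack([cr,w]))
E
```

```text
19.025 [-0.29254158 -3.08874996  4.22930417] {'t': array([0.5446, 0.0134, 0.101 ]), 'nose_off': array([-3.9, -1.7, -2. ]), 'tip': 0.231, 'yaw': 0.0005}
```

View pics/m17.png

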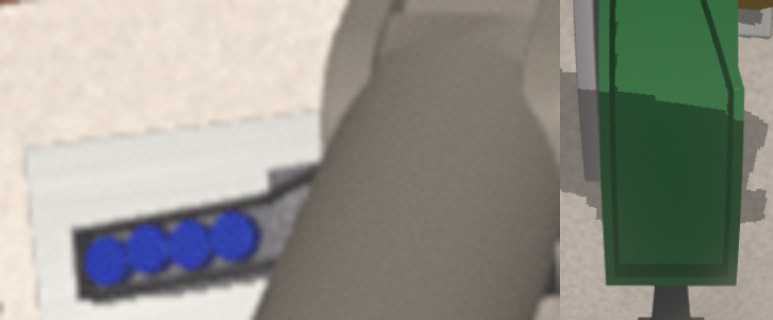

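```bash
python3 - <<'E'
from h import *
c,im=load('t17')
bl=[(a,ce) for a,ce,bb in blobs(mask(im[220:300,180:320],(105,120,40),(130,255,255)),20)]
print(bl)
s=np.radians(22);
for x in (147,121,95,69):
    P=Fw((x*np.cos(s)+13*np.sin(s),0,80-x*np.sin(s)+13*np.cos(s)));u=proj(c,P);print(x,u.round(1),((u-[180,220]+.5)*4-.5).round(0))
for off,tip,yaw in [((-3.9,-1.7,35),.23,0),((-40,-3,60),.05,0)]:
    P,R=dock(off,tip,yaw);print(dev(P,R))
a=np.radians(10.95);R=Rtool((0,0,-1),(np.cos(a),np.sin(a),0))
print(dev((.4728,-.3692,.06),R),dev((.4728,-.3692,.0262),R))
E
```

```text
[(np.int32(446), array([42.0941704, 61.5470852]))]
147 [206.  285.3] [105. 263.]
121 [216.3 283.5] [147. 255.]
95 [226.8 281.6] [189. 248.]
69 [237.4 279.7] [231. 240.]
[ 0.0015  0.0005 -0.0001 -0.0357 -0.0004  0.0092]
[ 1.500e-03  1.805e-01  1.000e-04 -2.380e-02  9.000e-04  5.140e-02]
[-0.0538  0.2304  0.0065  0.1499 -0.1147  0.2655] [-0.0538  0.2304  0.0065  0.1828 -0.1146  0.2578]
```

>>> apply_moves(series="0.001 0 0 -0.012 0 0.003 0;0.001 0 0 -0.0357 0 0.009 0;0.001 0.08 0 -0.03 0 0.03 0;0.001 0.18 0 -0.024 0.001 0.051 0;-0.01 0.2 0.001 -0.01 -0.02 0.09 0;-0.03 0.23 0.003 0.008 -0.037 0.13 0;-0.045 0.23 0.005 0.033 -0.057 0.165 0;-0.054 0.23 0.006 0.06 -0.075 0.2 0;-0.054 0.23 0.006 0.095 -0.095 0.232 0;-0.054 0.23 0.006 0.125 -0.108 0.255 0;-0.054 0.23 0.006 0.15 -0.115 0.265 0;-0.054 0.23 0.006 0.15 -0.115 0.265 0")

```text
clock: 20.62
tcp_pos: [0.471, -0.368, 0.0578]
orientation: [1.068, 1.298, -1.069]
contact_force: [-0.2, 0.5, -1.2]
grip_width: 0.013
```

```bash
python3 - <<'E'
from h import *
o=get_obs();print(o['clock'],o['contact_force'],o['tcp_pos'],traypose())
a=np.radians(10.95);R=Rtool((0,0,-1),(np.cos(a),np.sin(a),0))
print(dev((.4728,-.3692,.0258),R))
c,im=snap('t18','top')
cr=cv2.convertScaleAbs(im[220:300,180:320],alpha=1.7);cr=cv2.resize(cr,None,fx=5,fy=5,interpolation=cv2.INTER_CUBIC);cv2.imwrite('pics/t18b.png',cr)
E
```

```text
20.625 [-0.15869894  0.45099824 -1.18734733] [ 0.47096015 -0.36800364  0.05781542] {'t': array([ 0.4635, -0.2825,  0.0326]), 'nose_off': array([-284. ,  122.4,  -54.3]), 'tip': -0.0031, 'yaw': 0.0544}
[-0.0011 -0.0031  0.0032  0.032   0.0017  0.0016]
```

View pics/t18b.png

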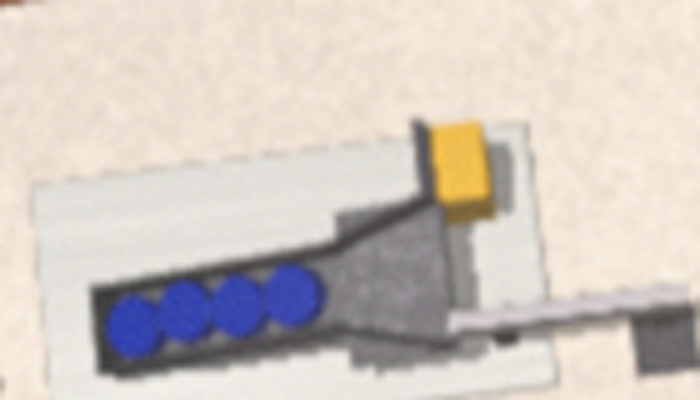

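Four caps sit in single file in the groove (pixels about (135,325) to (293,295) in the crop) and the feeder is clear. I'll now lower the tray.

>>> apply_moves(series="0 -0.003 0.003 0.012 0.0017 0.0016 0;0 -0.003 0.003 0.024 0.0017 0.0016 0;0 -0.003 0.003 0.03 0.0017 0.0016 0;0 -0.003 0.003 0.032 0.0017 0.0016 0;0 -0.003 0.003 0.032 0.0017 0.0016 0")

```text
clock: 21.3
tcp_pos: [0.4744, -0.3695, 0.0271]
orientation: [1.068, 1.29, -1.066]
contact_force: [-0.6, -0.8, -0.4]
grip_width: 0.013
```

```bash
python3 - <<'E'
from h import *
o=get_obs();print(o['clock'],o['contact_force'],o['tcp_pos'],traypose())
E
```

```text
21.3 [-0.55506634 -0.81564916 -0.41481466] [ 0.47438387 -0.36953018  0.02710393] {'t': array([ 0.467 , -0.2841,  0.0015]), 'nose_off': array([-286. ,  119.2,  -85.6]), 'tip': 0.002, 'yaw': 0.0553}
```

Next: down the last 1.5 mm, release, then rise straight up.

>>> apply_moves(series="0 0 0 0.0015 0 0 0;0 0 0 0.0015 0 0 0;0 0 0 0.0015 0 0 0.8;0 0 0 0.0015 0 0 0.8;0 0 0 0.0015 0 0 0.8;0 0 0 0.0015 0 0 0.8;0 0 0 0.0015 0 0 0.8;0 0 0 -0.02 0 0 0.8;0 0 0 -0.06 0 0 0.8;0 0 0 -0.11 0 0 0.8;0 0 0 -0.16 0 0 0.8;0 0 0 -0.17 0 0 0.8")

```text
clock: 22.8
tcp_pos: [0.4752, -0.371, 0.2022]
orientation: [1.068, 1.282, -1.064]
contact_force: [-0.1, -0.1, 0.1]
grip_width: 0.0683
```

```bash
python3 - <<'E'
from h import *
o=get_obs();print(o['clock'],o['contact_force'],o['tcp_pos'],o['grip_width'])
c,i=snap('w19');c,im=snap('t19','top');c,s=snap('s19','side')
E
```

```text
22.8 [-0.05026705 -0.1054507   0.1062805 ] [ 0.47515362 -0.37104365  0.20216041] 0.06834684023855635
```

View pics/w19.png

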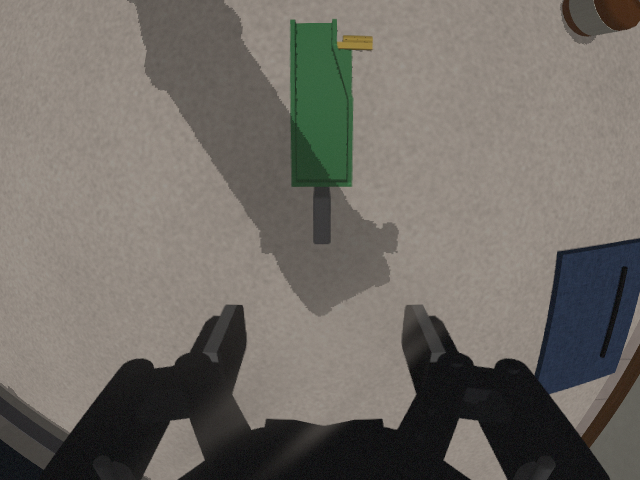

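View pics/t19.png

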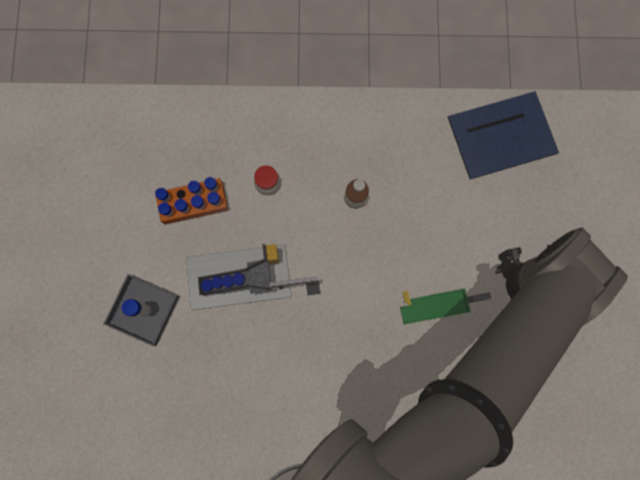

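View pics/s19.png

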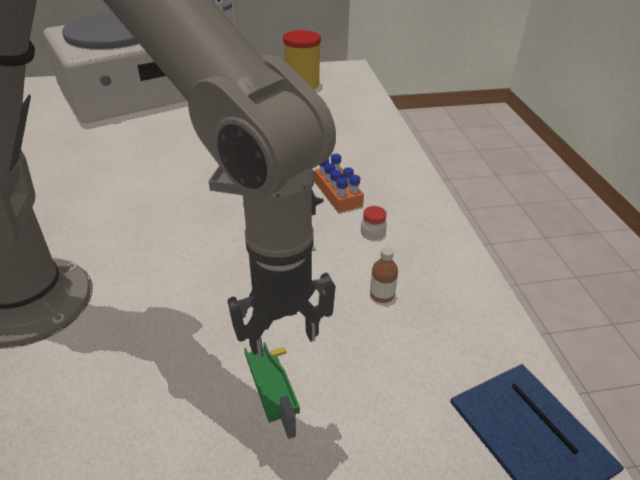

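```bash
python3 - <<'E'
from bench import *
print(hand_in())
E
```

```text
the job is handed in; nothing more can be done
None
```

The job is handed in at about 23 s of the 72 s allowed. `hand_in` gives no verdict, so success is judged from my own checks below.

- **Sample tube:** It was set upright in the holding tray, and the side picture taken just after release shows it standing. The last top picture still shows it inside the tray; the arm hid it in the last side picture.
- **Docking:** The nose bar rested in the seat at about 5 N. Measured nose offset was at most about 5 mm in the readings I took, and squareness was within 0.002 rad. I kept about a 2 mm gap to the guide rail rather than touching it.
- **Tipping:** The caps started to slide at 0.25 to 0.30 rad. I then tipped to about 0.45 rad and came back to 0.23 rad.
- **Caps:** At 0.23 rad, with the nose still seated, the top picture shows all four in single file at the expected chute places. They merged into one blob in the colour mask, so I compared them by eye with the predicted pixels rather than measuring each one. I took "lying flat" from that match and did not measure cap tilt.
- **Tray:** It is back near its starting place, flat, empty and let go. The gripper is open about 0.2 m above the bench with almost no force on it.
- **Bottle, jar and rack:** They look unmoved in the last top picture.

**Disagreement:** the first wrist view and the top camera differed by about 2.5 mm on the feeder's position along its x. I used the top camera's tray-to-feeder measurement. A later top picture then put the tray about 2 mm back from where I had computed it, so I kept a small gap to the stop.

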